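Hang the tray on the notched cleat under the shelf

TASK

Hang the empty grey tray on the metal cleat under the shelf of the white bench unit: with its front dipped, pass its slanted rear strip in under the shelf and over the cleat, swing it level, then move it along the cleat until its lug drops into the cleat's notch. Leave it fully down, level and square to the unit, and do not disturb the two bottles on the shelf or the beaker and the amber bottle on the bench.

Things in the scene. Friction and masses are not known exactly. Their poses are not given: they have to be found in the camera images.
- tray_grip (a point): Where to grasp the loose grey tray (0.2 to 0.4 kg; 160 x 140 x 60 mm): on the mid-plane of the tab in its front wall, 46 mm above the underside. The tab, 10 mm thick, 50 mm wide (y), ends 8 mm above this point and LEANS 15 deg, top to the rear: grasp it along that lean. Walls end 8 mm below this point, basin floor 42 mm below. Axes: x front to rear, y left, z up.
- tray_hook (a point): Tray's hook point: underside of the 4 mm thick web that joins back plate (60 mm high) and rear strip, mid-width, over the lug; 110 mm rearward of (+x) and 10 mm above tray_grip, same axes. When the tray is locked this point lies level with the cleat's crest and over it (same x and z in the unit's axes).
- strip_tip (a point): Middle of the lower rear edge of the tray's angled strip (140 mm wide, 4 mm thick, slopes rearward and down at 48 deg from the web, parallel to the cleat's tongue): 34 mm rearward of and 32 mm below tray_hook, tray axes. The strip goes behind the tongue.
- lug_foot (a point): Middle of the foot of the lug under the web: 1.5 mm before and 6 mm below tray_hook, mid-width. Lug 26 mm wide (y), 9 mm thick (x), lower corners rounded 4 mm. Away from the notch the lug rides on the crest and tray_hook stands 6 mm above it; over the notch the tray sinks these 6 mm until the web lies on the crest.
- plate_foot (a point): Lower rear edge of the tray's back plate, mid-width, at the level of the tray's underside: 12 mm before and 56 mm below tray_hook. In the locked tray it hangs close before the face of the spacer board (play 0.3 mm), 11 mm below spacer_edge.
- cleat_crest (a point): On the fixed white bench unit (300 mm wide): top edge of the aluminium cleat at mid-width of the unit, 135 mm above the bench; place and yaw vary. Axes: x towards the backboard (face at +38 mm), y left along the cleat, z up. The 4 mm tongue slopes from the crest rearward and down at 48 deg, 36 mm deep; cleat 210 mm long, clear width between the unit's cheeks 276 mm.
- shelf_edge (a point): Lower front edge of the unit's shelf, mid-width: 28 mm before and 23 mm above cleat_crest. The shelf (66 mm deep, 6 mm thick) roofs the cleat. The cleat has ONE notch, in its middle, 34 mm wide (y), 22 mm deep, open at the top; the cleat is fixed off centre, so the notch is anywhere within 32 mm left or right of cleat_crest: no reading gives it, feel for it.
- spacer_edge (a point): Top front edge of the spacer board under the cleat, mid-width: 11.7 mm before and 45 mm below cleat_crest. Shelf and spacer bar a level tray. Way in (play 3 mm): tray 32 deg front down, tray_hook 13 mm above crest height; advance till it is 32 mm before the crest, then swing level in proportion to the advance, 0 deg at 4 mm before it; then lower it.
- shelf_amber: Amber bottle, 55 mm across, 110 mm high, loose on the shelf; origin at its foot. Leave alone.
- shelf_bottle: White bottle with blue cap, 40 mm across, 91 mm high, loose on the shelf; origin at its foot. Leave alone.
- bench_beaker: Clear 50 ml beaker, 46 mm across, 60 mm high, loose on the bench; origin at its foot. Leave alone.
- bench_amber: Amber bottle, 55 mm across, 113 mm high, loose on the bench; origin at its foot. Leave alone.

How it is judged:
By the outcome, as a careful person would: the job done as asked, in the order asked, and still so for the second after the job is handed in, with the robot touching nothing.
It also fails if it takes over 48 s, if anything falls off the work surface, if the arm or the gripper's body presses on something with over 40 N, if the wrist force passes 120 N, or if a joint passes its speed limit or range.

ROBOT

A 6-joint arm with a two-finger parallel gripper is mounted at the origin on a cart in front of the work surface, level with it; the furniture and walls round the work are solid. World frame = base frame: x ahead of the robot, y to its left, z up, the work surface at z = 0. Lengths are in m, angles in rad, forces in N, time in s.
With the tool pointing down it reaches from about 0.35 to 0.8 m from the base axis. Payload 7.3 kg.
Tool frame: the origin (TCP) lies at the very end of the fingers, on their centre line; the grasp point (between the pads) lies 19 mm behind it (bot.hold_point_z is the distance from the TCP to the grasp point, in m); z points along the fingers, x is the direction in which the jaws open and shut, and the axes are right-handed (so a half turn about z gives the same grasp; the last joint's range is limited). The gripper opens to 85 mm and grips with 20 to 120 N. Pads are 22 mm wide; open, the fingers measure 114 mm over their backs; the gripper's body (76 mm by 85 mm) begins 54 mm behind the grasp point. The pads swing forward as they close: fully open they stand 13 mm farther back than shut.
Start: joints at [0.997, 0.342, 1.524, -0, 1.275, -0.146], TCP at [0.218, 0.478, 0.231] pointing down, gripper open.
Joint ranges: [-2.53, 2.53], [-0.77, 2.02], [0.04, 2.7], [-1, 4.14], [0.28, 2.66], [-3.11, 3.11]. Speed limits (rad/s): [2.57, 2.57, 3.14, 3.14, 3.14, 3.14].

INTERFACE

Orientations are given as a unit quaternion [w, x, y, z].
In Python, from station import bot gives the robot as it stands.
- The arm moves only by the shell command python3 -m crank 'ROWS' [FORCE]. ROWS is JSON, one flat list of numbers, 7 for each row, row after row: the gripper command: -1 is shut, 1 is fully open, values between are in proportion, then the shift along the tool's x, y, z in cm, then the turn, a rotation vector about the tool's x, y, z in rad. In form: [gripper, tx, ty, tz, ax, ay, az, gripper, tx, ty, tz, ax, ay, az, ...]. A call has 1 to 8 rows; each row shifts and turns the commanded pose from where the row before left it, along the tool's axes as they then stand; what a row does not reach is not made up. A row lasts 1/12 s, in which the tool goes at most 41.7 mm and 7.16 degrees, less where a joint would pass 70% of its speed; a pose out of reach is approached as far as the arm can. A call is refused whole if a number of a shift passes 4.17 or a number of a turn 0.125, either way. A call with a gripper value outside its range is refused whole. The fingers move at their own pace and stop on an object; FORCE is the grip in N (left out, the last holds). Time passes only in rows, so rows that do not move let the fingers close. It gives the time, the measured TCP pose, the force and the opening at its end, in the units of the state.
- bot.observe(): the state, without advancing time (a new reading comes with each control period).
- bot.get_image(name): name is "scene" or "side" or "wrist"; returns a dict with "color" (384x512x3 uint8, red, green, blue), "range_z" (384x512 float32, m along the optical axis (not along the pixel's ray), 0 where there is no reading), "fov_y" (degrees; the focal length in pixels is half the picture's height over the tangent of half this angle, whatever the lens; pixels are square), "cx", "cy" (the principal point, pixels), "xyz" and "orientation" of the camera in the world. Camera axes: x right, y up, looking along -z (the intrinsics and any distortion apply to the point x, -y, -z); pixel columns grow to the right and rows downward; lengths in m; the calibration is good to about 2 mm. A picture is of the moment at which its call begins.
- bot.close_job(): hands the job in, once; it reports no verdict.
Trained networks look in the newest picture that a camera, given by its name, has taken for a name from the list of things; names that differ only in an ending like _2 or _b are one class to them, and where a whole thing is asked for, a point or a joint stands for the part that bears it (a point fixed in the world has none). Each returns a list of dicts, best first, with "conf" (0 to 1); they miss things now and then, are a little off and sometimes report something else, mostly with a low value. They report only what shows in the picture. A call takes as long as a camera call.
- bot.recognise(camera, label): "bbox" ([left, top, right, bottom] in pixels, round what is visible of it).
- bot.cut_out(camera, label): "region" (384x512 bool, what is visible of it) and "bbox" ([left, top, right, bottom] in pixels, round what is visible of it).
The state is a dict: "t": time; "qpos": joint angles; "qvel": joint speeds; "joint_efforts": joint torques, N m; "ee_pos": TCP position; "tool_rot": TCP orientation; "force": force on the tool from outside, world axes, zero at the start; "ft_torque": the same for the moment, N m; "finger_gap": finger opening in m.
Only numpy, scipy, OpenCV 4.12 (cv2) and the standard library are available. Lean on these libraries where they do the work, as an engineer would, in place of code of your own. Each camera call takes 0.05 s, during which the arm holds its last target.

## Working session

There is one attempt and no reset: what is moved stays moved. The work goes in short steps, Python scripts to look and compute and a shell command to move; the robot and the scene stay as the last step left them, time stands still between calls to the robot, and variables do not carry over. Pictures are saved under pics/ and viewed, and the job is handed in when it is done.

```bash
ls; mkdir -p pics
python3 - <<'E'
from station import bot
import cv2
print(bot.observe())
for n in("scene","side","wrist"):
    im=bot.get_image(n)
    cv2.imwrite(f"pics/{n}0.png",im["color"][:,:,::-1])
    print(n,{k:im[k] for k in("fov_y","cx","cy","xyz","orientation")}, [k for k in im])
E
```

```text
pics
{'t': 0.0, 'qpos': array([ 9.97032632e-01,  3.42727116e-01,  1.52502086e+00,  1.94270233e-05,
        1.27539384e+00, -1.46008907e-01]), 'qvel': array([ 0.00146465, -0.00074522, -0.00078066, -0.00168815,  0.00159577,
        0.00114046]), 'joint_efforts': array([-2.31215367e-03, -4.33666670e+01, -2.46011835e+01, -2.71587442e-04,
        7.71030231e-03,  6.42258257e-06]), 'ee_pos': array([0.2175444 , 0.4773674 , 0.23062234]), 'tool_rot': array([ 3.11274943e-04,  8.41080627e-01,  5.40909215e-01, -7.09344862e-04]), 'force': array([ 0.20903056,  0.06715704, -0.79515487]), 'ft_torque': array([0.01731051, 0.00248407, 0.03224314]), 'finger_gap': 0.08571285800648473}
scene {'fov_y': 49.295440771321516, 'cx': 250.82373930661913, 'cy': 190.43934714816473, 'xyz': array([ 0.16125817, -0.9868534 ,  0.93406397]), 'orientation': array([ 0.88172279,  0.42029733, -0.08230237, -0.19784187])} ['color', 'range_z', 'fov_y', 'cx', 'cy', 'xyz', 'orientation']
side {'fov_y': 49.89550006632605, 'cx': 256.9108345856959, 'cy': 191.0561267760105, 'xyz': array([ 0.56491711, -1.04810353,  0.48771563]), 'orientation': array([ 0.82286522,  0.56809324, -0.01272238,  0.00102516])} ['color', 'range_z', 'fov_y', 'cx', 'cy', 'xyz', 'orientation']
wrist {'fov_y': 71.52631516597948, 'cx': 258.87932938852146, 'cy': 197.34862281667927, 'xyz': array([0.14794767, 0.50854777, 0.37463444]), 'orientation': array([ 0.83147877, -0.1275673 , -0.08073633,  0.53465063])} ['color', 'range_z', 'fov_y', 'cx', 'cy', 'xyz', 'orientation']
```

View pics/scene0.png

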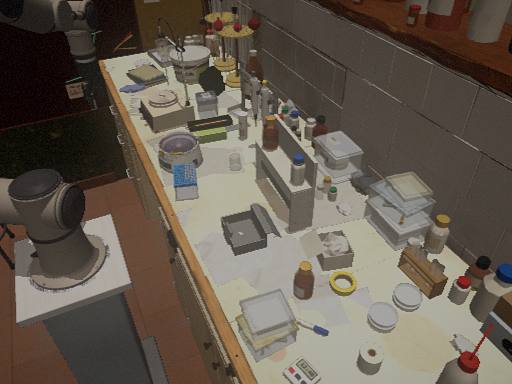

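View pics/side0.png

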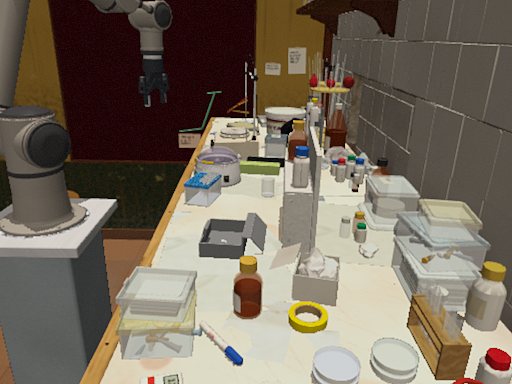

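View pics/wrist0.png

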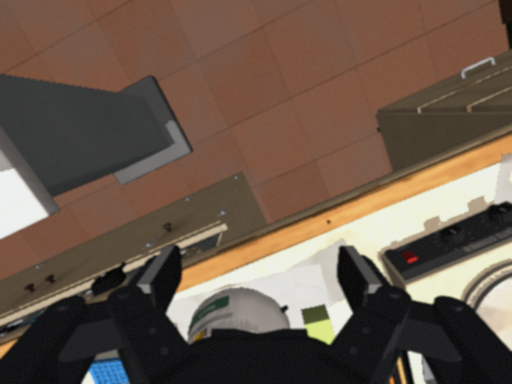

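```bash
cat > h.py <<'E'
import numpy as np
from scipy.spatial.transform import Rotation as R
def rot(q): return R.from_quat([q[1],q[2],q[3],q[0]])
def cloud(im):
    d=im["range_z"]; H,W=d.shape; f=H/2/np.tan(np.radians(im["fov_y"]/2))
    v,u=np.mgrid[:H,:W]
    p=np.stack([(u-im["cx"])/f*d,-(v-im["cy"])/f*d,-d],-1)
    P=rot(im["orientation"]).apply(p.reshape(-1,3)).reshape(H,W,3)+im["xyz"]
    P[d==0]=np.nan
    return P
def project(im,X):
    f=im["range_z"].shape[0]/2/np.tan(np.radians(im["fov_y"]/2))
    p=rot(im["orientation"]).inv().apply(np.atleast_2d(X)-im["xyz"])
    return np.stack([im["cx"]+f*p[:,0]/-p[:,2], im["cy"]-f*p[:,1]/-p[:,2]],-1)
E
python3 - <<'E'
from station import bot
from h import *
import cv2,pickle
D={}
for n in("scene","side"):
    im=bot.get_image(n); D[n]=im; P=cloud(im)
    for l in("tray_grip","cleat_crest","shelf_amber","shelf_bottle","bench_beaker","bench_amber"):
        for r in bot.cut_out(n,l)[:2]:
            m=r["region"]; q=P[m]; q=q[~np.isnan(q[:,0])]
            D[n,l]=D.get((n,l),r)
            print(n,l,round(r["conf"],2),np.round(r["bbox"]),len(q), np.round(np.percentile(q,[3,50,97],axis=0),3).tolist() if len(q) else "")
pickle.dump(D,open("d0.pkl","wb"))
for n in("scene","side"):
    c=D[n]["color"]; x0,y0=(190,110) if n=="scene" else (180,130)
    cv2.imwrite(f"pics/{n}z.png",cv2.resize(c[y0:y0+150,x0:x0+180,::-1],None,fx=4,fy=4,interpolation=cv2.INTER_CUBIC))
E
```

```text
scene tray_grip 0.76 [221. 205. 280. 255.] 1854 [[0.45, -0.206, 0.0], [0.525, -0.135, 0.021], [0.593, -0.065, 0.06]]
scene cleat_crest 0.67 [255. 116. 318. 230.] 3407 [[0.646, -0.188, 0.016], [0.686, -0.092, 0.16], [0.727, 0.105, 0.249]]
scene shelf_amber 0.82 [262. 113. 279. 151.] 484 [[0.667, 0.032, 0.172], [0.685, 0.043, 0.223], [0.715, 0.066, 0.273]]
scene shelf_bottle 0.81 [290. 152. 306. 187.] 373 [[0.662, -0.166, 0.17], [0.673, -0.157, 0.217], [0.692, -0.136, 0.254]]
scene shelf_bottle 0.69 [263. 112. 277. 153.] 498 [[0.667, 0.032, 0.171], [0.686, 0.044, 0.224], [0.717, 0.071, 0.273]]
scene bench_beaker 0.65 [227. 149. 242. 168.] 190 [[0.602, 0.186, 0.004], [0.62, 0.196, 0.037], [0.642, 0.231, 0.057]]
scene bench_amber 0.86 [295. 261. 318. 305.] 687 [[0.536, -0.427, 0.002], [0.555, -0.413, 0.069], [0.585, -0.387, 0.113]]
scene bench_amber 0.75 [218. 205. 281. 254.] 1921 [[0.449, -0.206, 0.0], [0.525, -0.134, 0.021], [0.595, -0.064, 0.06]]
side tray_grip 0.95 [199. 211. 268. 258.] 2229 [[0.456, -0.208, 0.0], [0.52, -0.14, 0.023], [0.598, -0.064, 0.058]]
side cleat_crest 0.83 [2
[... 227 characters left out ...]
 0.43 [281. 126. 319. 254.] 2929 [[0.647, -0.191, 0.021], [0.69, -0.185, 0.126], [0.728, 0.059, 0.247]]
side shelf_bottle 0.68 [292. 149. 308. 186.] 640 [[0.664, -0.167, 0.167], [0.68, -0.162, 0.208], [0.698, -0.139, 0.252]]
side shelf_bottle 0.42 [282. 126. 323. 252.] 2878 [[0.647, -0.191, 0.025], [0.69, -0.186, 0.127], [0.724, 0.036, 0.247]]
side bench_beaker 0.69 [258. 176. 275. 197.] 273 [[0.604, 0.184, 0.001], [0.623, 0.192, 0.035], [0.643, 0.23, 0.057]]
side bench_amber 0.98 [232. 257. 262. 320.] 1523 [[0.541, -0.428, 0.007], [0.564, -0.419, 0.06], [0.588, -0.397, 0.111]]
side bench_amber 0.69 [286. 124. 307. 160.] 519 [[0.669, 0.03, 0.171], [0.688, 0.041, 0.227], [0.719, 0.062, 0.27]]
```

```bash
ls pics
```

```text
scene0.png
scenez.png
side0.png
sidez.png
wrist0.png
```

View pics/scenez.png

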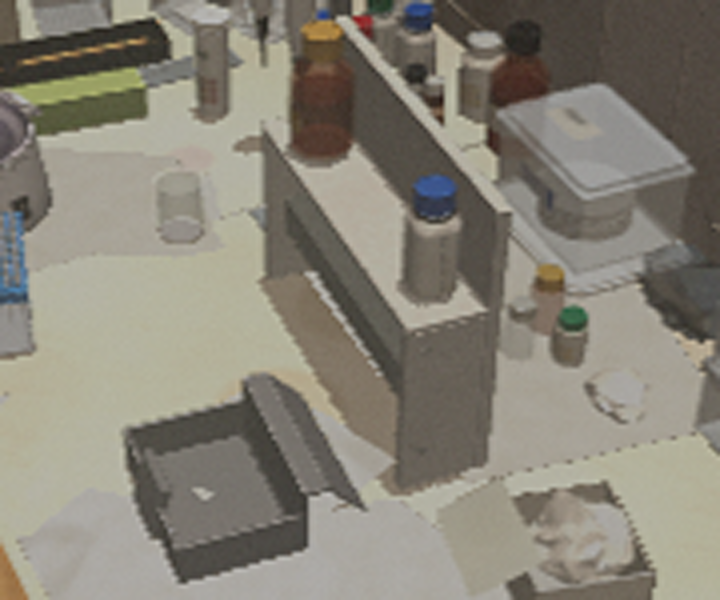

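View pics/sidez.png

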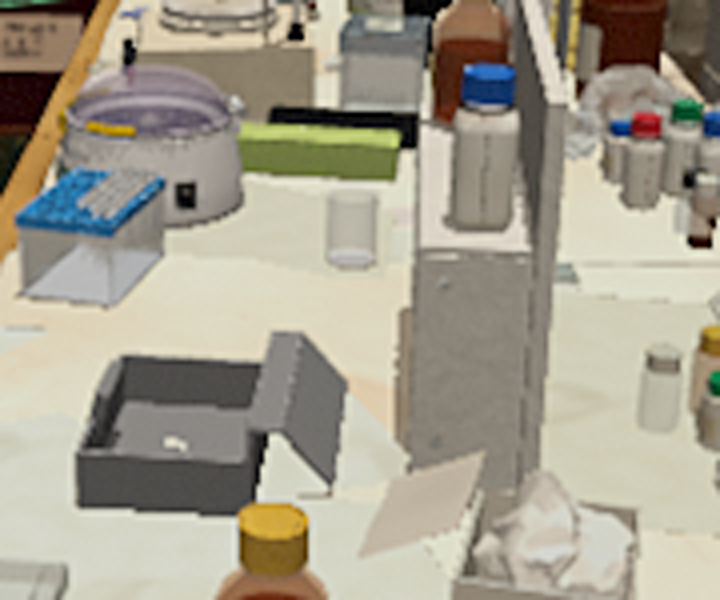

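```bash
cat > fit.py <<'E'
from h import *
from scipy.optimize import least_squares
c15,s15=np.cos(np.radians(15)),np.sin(np.radians(15))
def box(lo,hi,Rm=None,org=(0,0,0)):
    lo,hi=np.array(lo)/1e3,np.array(hi)/1e3
    return ((lo+hi)/2,(hi-lo)/2,np.eye(3) if Rm is None else Rm,np.array(org)/1e3)
def sdf(P,boxes):
    out=np.full(len(P),9.)
    for c,h,Rm,o in boxes:
        q=np.abs((P-o)@Rm-c)-h
        d=np.linalg.norm(np.maximum(q,0),axis=1)+np.minimum(q.max(1),0)
        out=np.minimum(out,d)
    return out
Rl=R.from_euler('y',15,degrees=True).as_matrix()   # local z leans to +x
Rs=R.from_euler('y',48,degrees=True).as_matrix()   # local x goes rearward/down
tray=[box((-12,-70,-46),(98,70,-42)),box((-12,-70,-46),(98,-67,-8)),box((-12,67,-46),(98,70,-8)),
 box((94,-70,-46),(98,70,14)),box((94,-70,10),(112,70,14)),
 box((-5,-70,-47),(-1,70,-8.3),Rl),box((-5,-25,-47),(5,25,8.2),Rl),
 box((0,-70,0),(45.7,70,4),Rs,(110.5,0,10.))]
t_=16.
unit=[box((-28,-150,23),(38,150,29)),box((-28,-150,-135),(38,-138,29)),box((-28,138,-135),(38,150,29)),
 box((38,-150,-135),(50,150,80)),box((-11.7,-138,-135),(38,138,-45))]
def fit(P,boxes,z0,x0):
    def f(p,full=False):
        Q=R.from_euler('z',p[2]).inv().apply(P-np.array([p[0],p[1],z0+p[3]]))
        return sdf(Q,boxes)
    r=least_squares(f,list(x0)+[0.],loss='soft_l1',f_scale=.0015,x_scale=[.01,.01,.05,.01])
    J=r.jac; return r.x,np.abs(f(r.x))
E
python3 - <<'E'
from fit import *
import pickle,cv2
D=pickle.load(open("d0.pkl","rb"))
def pts(n,l,exc=()):
    m=D[n,l]["region"].copy()
    m=cv2.erode(m.astype(np.uint8),np.ones((3,3)))>0
    for e in exc: m&=~(cv2.dilate(D[n,e]["region"].astype(np.uint8),np.ones((5,5)))>0)
    P=cloud(D[n])[m]; return P[~np.isnan(P[:,0])]
for lab,boxes,z0,x0,exc in (("tray_grip",tray,.046,(.47,-.135,0),()),("cleat_crest",unit,.135,(.68,-.04,0),("shelf_amber","shelf_bottle"))):
    A=[pts(n,lab,exc) for n in("scene","side")]
    for nm,P in (("scene",A[0]),("side",A[1]),("both",np.vstack(A))):
        P=P[P[:,2]>.006]
        best=min((fit(P,boxes,z0,(x0[0],x0[1],y)) for y in(-.25,0,.25)),key=lambda r:np.minimum(r[1],.005).mean())
        print(lab,nm,len(P),np.round(best[0],4),"med|d|mm",np.round(np.percentile(best[1],[50,80,95])*1e3,2))
E
```

```text
tray_grip scene 1046 [ 0.4602 -0.1294 -0.093   0.0015] med|d|mm [0.76 1.37 2.06]
tray_grip side 1435 [ 0.4628 -0.1312 -0.095  -0.0021] med|d|mm [0.72 1.28 1.98]
tray_grip both 2481 [ 0.4603 -0.1306 -0.0895  0.0012] med|d|mm [0.77 1.36 2.26]
cleat_crest scene 2786 [ 0.682  -0.0346 -0.0777  0.0057] med|d|mm [ 1.34  4.13 21.93]
cleat_crest side 2523 [ 0.6828 -0.0362 -0.079   0.0173] med|d|mm [ 1.1   2.65 14.23]
cleat_crest both 5309 [ 0.6821 -0.0357 -0.0773  0.0062] med|d|mm [ 1.37  3.28 21.2 ]
```

Run:
```python
from fit import *
import pickle
D=pickle.load(open("d0.pkl","rb"))
for n in("scene","side"):
    P=cloud(D[n]); P=P[~np.isnan(P[...,0])]
    Q=R.from_euler('z',-.078).inv().apply(P-np.array([.682,-.0355,.135]))*1e3
    Q=Q[(abs(Q[:,0])<90)&(abs(Q[:,1])<190)&(Q[:,2]>-125)]
    h=lambda q,lo,hi,s: dict((int(a),int(b)) for a,b in zip(np.arange(lo,hi,s),np.histogram(q,np.arange(lo,hi+s,s))[0]) if b>15)
    top=Q[abs(Q[:,2]-28)<5]; print(n,"shelf x",h(top[abs(top[:,1])<100][:,0],-60,60,4)); print(" shelf z med",np.median(top[(abs(top[:,1]+30)<40)&(abs(top[:,0])<20)][:,2]))
    ch=Q[(Q[:,2]<10)&(Q[:,2]>-115)&(abs(Q[:,0])<25)]; print(" cheek y",h(ch[:,1],-190,190,2))
    ch=Q[(Q[:,2]<10)&(Q[:,2]>-100)&(abs(Q[:,1]+150)<4)]; print(" cheek x",h(ch[:,0],-60,60,4))
    bb=Q[(Q[:,2]>34)&(Q[:,0]>20)]; print(" bb x",h(bb[abs(bb[:,1]+50)<60][:,0],20,80,2)," bb z",h(bb[:,2],30,140,4)," y",h(bb[:,1],-190,190,5))
    fr=Q[(abs(Q[:,1])<130)&(Q[:,2]<20)&(Q[:,0]<60)]
    print(" front z<20 x",h(fr[:,0],-60,60,4)); 
    for zl in range(-120,20,10):
        s=fr[(fr[:,2]>zl)&(fr[:,2]<zl+10)]
        if len(s)>5: print("   z",zl,len(s),np.round(np.percentile(s[:,0],[5,50,95]),1))
```

```text
scene shelf x {-32: 29, -28: 51, -24: 49, -20: 44, -16: 42, -12: 46, -8: 39, -4: 39, 0: 32, 4: 33, 8: 28, 12: 30, 16: 26, 20: 23, 24: 22, 28: 24, 32: 21, 36: 28}
 shelf z med 28.135143156278186
 cheek y {-154: 20, -152: 111, -150: 207, -148: 107, 134: 16, 136: 26, 138: 52, 140: 29, 142: 21}
 cheek x {-28: 31, -24: 33, -20: 29, -16: 32, -12: 33, -8: 28, -4: 36, 0: 33, 4: 26, 8: 35, 12: 26, 16: 30, 20: 36, 24: 27, 28: 29, 32: 30, 36: 31, 40: 26, 44: 30}
 bb x {36: 138, 38: 107, 40: 23, 46: 17}  bb z {34: 27, 38: 37, 42: 27, 46: 29, 50: 29, 54: 32, 58: 37, 62: 28, 66: 30, 70: 45, 74: 44, 78: 34, 82: 44, 86: 38, 90: 51, 94: 48, 98: 53, 102: 63, 106: 48, 110: 150, 114: 89}  y {-155: 20, -150: 73, -145: 25, -140: 22, -135: 25, -130: 25, -125: 30, -120: 25, -115: 23, -110: 22, -105: 20, -95: 21, -15: 19, -10: 22, 0: 23, 5: 16, 10: 18, 20: 20, 25: 19, 35: 18, 40: 19, 45: 17, 50: 20, 60: 25, 70: 23, 75: 28, 80: 28, 85: 25, 90: 20}
 front z<20 x {-16: 146, -12: 140, -8: 58, -4: 42, 0: 47, 4: 37, 8: 16}
   z -110 28 [-77.5 -73.6 -68.9]
   z -100 29 [-86.5 -82.9 -78.2]
   z -90 21 [-89.8 -83.5 -
[... 179 characters left out ...]
: 31, -12: 39, 36: 29}
 shelf z med 26.51903474562095
 cheek y {-154: 161, -152: 491, -150: 320, -148: 42}
 cheek x {-28: 57, -24: 78, -20: 72, -16: 70, -12: 74, -8: 76, -4: 77, 0: 74, 4: 73, 8: 80, 12: 73, 16: 73, 20: 74, 24: 75, 28: 78, 32: 75, 36: 74, 40: 74, 44: 80, 48: 49}
 bb x {38: 131}  bb z {34: 25, 38: 26, 42: 27, 46: 29, 50: 30, 54: 23, 58: 32, 62: 27, 66: 28, 70: 31, 74: 38, 78: 35, 82: 40, 86: 31, 90: 37, 94: 34, 98: 39, 102: 29, 106: 29, 110: 148}  y {-155: 117, -150: 78, -130: 51, -125: 38, -120: 25, 70: 24, 75: 21, 80: 17, 85: 19}
 front z<20 x {}
   z -120 10 [-69.2 -68.  -66.8]
   z -110 60 [-77.1 -72.9 -69.1]
   z -100 65 [-86.1 -82.2 -77.8]
   z -90 20 [-89.6 -88.3 -86.6]
```

Run:
```python
from fit import *
import pickle,cv2
D=pickle.load(open("d0.pkl","rb"))
unit=[box((-28,-150,23),(38,150,29)),box((-28,-150,-135),(50,-138,29)),box((-28,138,-135),(50,150,29)),
 box((38,-150,-135),(50,150,115)),box((-11.7,-138,-90),(38,138,-45))]
A=[]
for n in("scene","side"):
    P=cloud(D[n]); m=~np.isnan(P[...,0])
    for e in("shelf_amber","shelf_bottle"): m&=~(cv2.dilate(D[n,e]["region"].astype(np.uint8),np.ones((9,9)))>0)
    P=P[m]; Q=R.from_euler('z',-.078).inv().apply(P-np.array([.682,-.0355,.135]))
    k=(Q[:,0]>-.04)&(Q[:,0]<.045)&(abs(Q[:,1])<.16)&(Q[:,2]>-.12)&(Q[:,2]<.12)
    A.append(P[k])
for nm,P in (("scene",A[0]),("side",A[1]),("both",np.vstack(A))):
    r=fit(P,unit,.135,(.682,-.0355,-.078)); print(nm,len(P),np.round(r[0],4),np.round(np.percentile(r[1],[50,80,95])*1e3,2))
```

```text
scene 2554 [ 0.6817 -0.0346 -0.0771 -0.0008] [0.91 1.9  3.1 ]
side 2173 [ 0.6829 -0.0362 -0.076  -0.0026] [0.8  1.78 2.87]
both 4727 [ 0.6818 -0.0356 -0.0753 -0.0012] [1.02 1.99 3.22]
```

```bash
cat > plan.py <<'E'
import sys,json
from h import *
from station import bot
from scipy.spatial.transform import Slerp
# tray axes -> tool axes (columns) for grasp along the lean
a=np.radians(15); RT=np.array([[np.cos(a),0,-np.sin(a)],[0,-1,0],[-np.sin(a),0,-np.cos(a)]]).T
def toolpose(grip,yaw,dip,back=0.):
    """grip point world, tray yaw, dip rad (front down). back: retreat along tool z"""
    Rw=R.from_euler('z',yaw)*R.from_euler('y',-dip)*R.from_matrix(RT)
    return np.array(grip)+Rw.apply([0,0,bot.hold_point_z-back]),Rw
def trayfrom(pos,rw):
    T=rw*R.from_matrix(RT).inv()
    return pos-rw.apply([0,0,bot.hold_point_z]),T.as_euler('ZYX')  # yaw, -dip, roll
def rows(p0,r0,p1,r1,n,g):
    s=Slerp([0,1],R.concatenate([r0,r1])); out=[]
    P=[p0+(p1-p0)*k/n for k in range(n+1)]; Q=[s(k/n) for k in range(n+1)]
    for k in range(n):
        out.append([g]+[round(v*100,2) for v in Q[k].inv().apply(P[k+1]-P[k])]+[round(v,3) for v in (Q[k].inv()*Q[k+1]).as_rotvec()])
    return out
def cur():
    o=bot.observe(); return np.array(o["ee_pos"]),rot(o["tool_rot"])
E
python3 - <<'E'
from plan import *
print(bot.hold_point_z)
p,r=cur()
p1,r1=toolpose((.4612,-.1303,.046),-.092,0,.08)
for n in (18,):
    for w in rows(p,r,p1,r1,n,1): print(w)
print(p1)
E
```

```text
0.0187
[1, np.float64(-2.48), np.float64(2.71), np.float64(0.7), np.float64(0.009), np.float64(-0.013), np.float64(0.068)]
[1, np.float64(-2.28), np.float64(2.88), np.float64(0.71), np.float64(0.009), np.float64(-0.013), np.float64(0.068)]
[1, np.float64(-2.07), np.float64(3.04), np.float64(0.71), np.float64(0.009), np.float64(-0.013), np.float64(0.068)]
[1, np.float64(-1.85), np.float64(3.18), np.float64(0.7), np.float64(0.009), np.float64(-0.013), np.float64(0.068)]
[1, np.float64(-1.62), np.float64(3.3), np.float64(0.7), np.float64(0.009), np.float64(-0.013), np.float64(0.068)]
[1, np.float64(-1.38), np.float64(3.41), np.float64(0.69), np.float64(0.009), np.float64(-0.013), np.float64(0.068)]
[1, np.float64(-1.14), np.float64(3.5), np.float64(0.67), np.float64(0.009), np.float64(-0.013), np.float64(0.068)]
[1, np.float64(-0.89), np.float64(3.58), np.float64(0.65), np.float64(0.009), np.float64(-0.013), np.float64(0.068)]
[1, np.float64(-0.63), np.float64(3.64), np.float64(0.63), np.float64(0.009), np.float64(-0.013), np.float64(0.068)]
[1, np.float64(-0.38), np.float64(3.68), np.f
[... 332 characters left out ...]
4(3.69), np.float64(0.5), np.float64(0.009), np.float64(-0.013), np.float64(0.068)]
[1, np.float64(0.66), np.float64(3.66), np.float64(0.46), np.float64(0.009), np.float64(-0.013), np.float64(0.068)]
[1, np.float64(0.91), np.float64(3.61), np.float64(0.42), np.float64(0.009), np.float64(-0.013), np.float64(0.068)]
[1, np.float64(1.16), np.float64(3.54), np.float64(0.37), np.float64(0.009), np.float64(-0.013), np.float64(0.068)]
[1, np.float64(1.4), np.float64(3.46), np.float64(0.33), np.float64(0.009), np.float64(-0.013), np.float64(0.068)]
[1, np.float64(1.64), np.float64(3.36), np.float64(0.28), np.float64(0.009), np.float64(-0.013), np.float64(0.068)]
[ 0.47699851 -0.13175758  0.10521125]
```

```bash
python3 -m crank '[1,-2.48,2.71,0.7,0.009,-0.013,0.068, 1,-2.28,2.88,0.7,0.009,-0.013,0.068, 1,-2.07,3.04,0.7,0.009,-0.013,0.068, 1,-1.85,3.18,0.7,0.009,-0.013,0.068, 1,-1.62,3.3,0.7,0.009,-0.013,0.068, 1,-1.38,3.41,0.7,0.009,-0.013,0.068, 1,-1.14,3.5,0.67,0.009,-0.013,0.068, 1,-0.89,3.58,0.65,0.009,-0.013,0.068]' 40
python3 -m crank '[1,-0.63,3.64,0.63,0.009,-0.013,0.068, 1,-0.38,3.68,0.6,0.009,-0.013,0.068, 1,-0.12,3.7,0.57,0.009,-0.013,0.068, 1,0.14,3.7,0.54,0.009,-0.013,0.068, 1,0.4,3.69,0.5,0.009,-0.013,0.068, 1,0.66,3.66,0.46,0.009,-0.013,0.068, 1,0.91,3.61,0.42,0.009,-0.013,0.068, 1,1.16,3.54,0.37,0.009,-0.013,0.068]'
python3 - <<'E'
from plan import *
p,r=cur()
p1,r1=toolpose((.4612,-.1303,.046),-.092,0,.08)
for w in rows(p,r,p1,r1,5,1): print([float(x) for x in w])
print(p,p1)
E
```

```text
t: 1.52
ee_pos: [0.3335, 0.2055, 0.1754]
tool_rot: [-0.002, 0.954, 0.293, -0.062]
force: [1.6, 1.0, 0.4]
finger_gap: 0.0856
t: 2.18
ee_pos: [0.4494, -0.0655, 0.1194]
tool_rot: [-0.004, 0.993, 0.023, -0.12]
force: [0.9, 0.5, 0.0]
finger_gap: 0.0854
[1.0, 0.54, 1.35, 0.14, 0.004, -0.004, 0.027]
[1.0, 0.58, 1.34, 0.13, 0.004, -0.004, 0.027]
[1.0, 0.62, 1.32, 0.12, 0.004, -0.004, 0.027]
[1.0, 0.65, 1.3, 0.12, 0.004, -0.004, 0.027]
[1.0, 0.69, 1.29, 0.11, 0.004, -0.004, 0.027]
[ 0.44935243 -0.06554337  0.11940429] [ 0.47699851 -0.13175758  0.10521125]
```

```bash
python3 -m crank '[1,1.4,3.46,0.33,0.009,-0.013,0.068, 1,1.64,3.36,0.28,0.009,-0.013,0.068, 1,0,0,0,0,0,0, 1,0,0,0,0,0,0]'
python3 - <<'E'
from plan import *
import cv2
p,r=cur()
p1,r1=toolpose((.4612,-.1303,.046),-.092,0,.08)
print((p1-p)*1e3,(r.inv()*r1).as_rotvec())
print(bot.observe()["qpos"])
p1,r1=toolpose((.4612,-.1303,.046),-.092,0,.0)
for w in rows(p,r,p1,r1,5,1): print([float(x) for x in w])
im=bot.get_image("wrist"); cv2.imwrite("pics/w1.png",im["color"][:,:,::-1])
im=bot.get_image("side"); cv2.imwrite("pics/s1.png",cv2.resize(im["color"][130:280,180:360,::-1],None,fx=4,fy=4))
E
```

```text
t: 2.52
ee_pos: [0.4779, -0.133, 0.1046]
tool_rot: [-0.005, 0.99, -0.045, -0.133]
force: [-0.6, 0.0, -0.1]
finger_gap: 0.0854
[-0.87295157  1.21330897  0.57780103] [2.33043487e-03 6.15719855e-03 7.96564832e-06]
[-0.37713045  0.57541155  1.55405556 -0.08040099  1.27002597 -0.25165352]
[1.0, -0.01, -0.03, 1.59, 0.0, 0.001, 0.0]
[1.0, -0.01, -0.03, 1.59, 0.0, 0.001, 0.0]
[1.0, -0.02, -0.02, 1.59, 0.0, 0.001, 0.0]
[1.0, -0.02, -0.02, 1.59, 0.0, 0.001, 0.0]
[1.0, -0.02, -0.02, 1.59, 0.0, 0.001, 0.0]
```

View pics/w1.png

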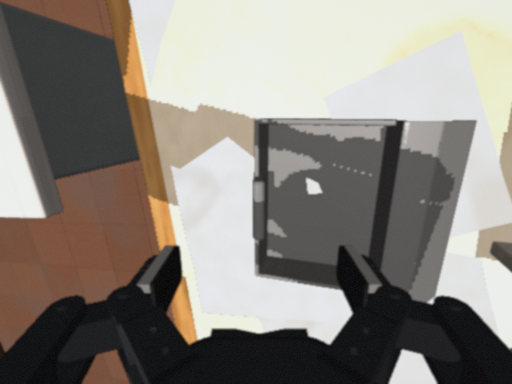

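View pics/s1.png

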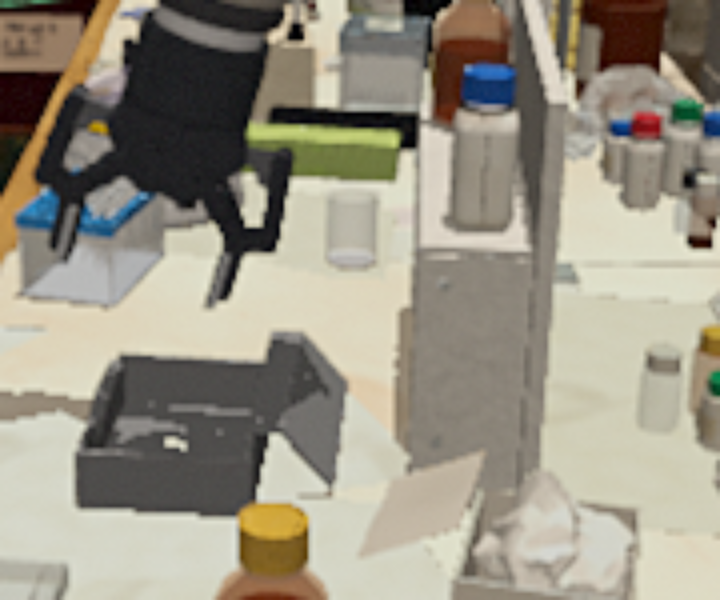

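```bash
python3 -m crank '[1,-0.1,-0.08,1.6,0.002,0.006,0, 1,0,0,1.6,0,0,0, 1,0,0,1.6,0,0,0, 1,0,0,1.6,0,0,0, 1,0,-0.03,1.55,0,0,0, 1,0,0,0,0,0,0]'
python3 - <<'E'
from plan import *
p,r=cur()
p1,r1=toolpose((.4612,-.1303,.046),-.092,0,.0)
print((p1-p)*1e3,r.inv().apply(p1-p)*1e3,(r.inv()*r1).as_rotvec(),trayfrom(p,r))
E
```

```text
t: 3.12
ee_pos: [0.454, -0.1262, 0.0277]
tool_rot: [-0.006, 0.99, -0.043, -0.132]
force: [-0.7, 0.2, -0.2]
finger_gap: 0.0852
[ 2.38707847 -3.63700559  0.2546142 ] [ 2.53081677  3.41655978 -0.95544096] [0.00048067 0.00371891 0.00542101] (array([ 0.4588806 , -0.12666002,  0.04572727]), array([-0.08663753,  0.00371638,  0.00094873]))
```

```bash
python3 -m crank '[1,0.25,0.34,-0.05,0,0.004,0.005, 1,0,0,0,0,0,0]'
python3 - <<'E'
from plan import *
p,r=cur()
p1,r1=toolpose((.4612,-.1303,.046),-.092,0,.0)
print((p1-p)*1e3,r.inv().apply(p1-p)*1e3,(r.inv()*r1).as_rotvec(),trayfrom(p,r))
E
python3 -m crank '[-1,0,0,0,0,0,0,-1,0,0,0,0,0,0,-1,0,0,0,0,0,0,-1,0,0,0,0,0,0,-1,0,0,0,0,0,0,-1,0,0,0,0,0,0]' 40
python3 - <<'E'
from plan import *
p,r=cur()
p1,r1=toolpose((.4612,-.1303,.046),-.092,0,.0)
print((p1-p)*1e3,r.inv().apply(p1-p)*1e3,(r.inv()*r1).as_rotvec(),trayfrom(p,r))
E
```

```text
t: 3.28
ee_pos: [0.4597, -0.1321, 0.0301]
tool_rot: [-0.004, 0.991, -0.046, -0.127]
force: [-0.0, 0.2, 0.4]
finger_gap: 0.0853
[-3.35225988  2.28464146 -2.16894592] [-2.89083903 -1.97045735  2.98695612] [ 0.00256455 -0.00740682 -0.00147426] (array([ 0.46442334, -0.13252448,  0.04820423]), array([-0.09274969, -0.0074079 , -0.00285597]))
t: 3.78
ee_pos: [0.4583, -0.132, 0.0291]
tool_rot: [-0.005, 0.991, -0.047, -0.128]
force: [-18.1, 0.7, 21.7]
finger_gap: 0.0124
[-1.94935709  2.17089572 -1.16453102] [-1.77733977 -1.98128509  1.66867809] [ 0.00145747 -0.00412016 -0.00213423] (array([ 0.46307774, -0.13243684,  0.04718429]), array([-0.09368026, -0.0041218 , -0.00195672]))
```

```bash
python3 -m crank '[-1,0,0,0,0,0,0,-1,0,0,0,0,0,0,-1,0,0,0,0,0,0,-1,0,0,0,0,0,0]'
python3 - <<'E'
from plan import *
p,r=cur(); o=bot.observe()
print(trayfrom(p,r),o["qvel"],o["force"],o["ft_torque"],o["finger_gap"])
im=bot.get_image("side");import cv2; cv2.imwrite("pics/s2.png",cv2.resize(im["color"][130:280,180:360,::-1],None,fx=4,fy=4))
p,r=cur(); o=bot.observe()
print(trayfrom(p,r),o["force"])
E
```

```text
t: 4.12
ee_pos: [0.4581, -0.132, 0.0292]
tool_rot: [-0.005, 0.991, -0.047, -0.129]
force: [-3.2, -0.2, 6.0]
finger_gap: 0.009
(array([ 0.46281708, -0.13239091,  0.04731889]), array([-0.09368409, -0.00360737, -0.00191756])) [ 0.00107659  0.00012225  0.00090361 -0.00065018 -0.00069983 -0.00111002] [-3.16791759 -0.2298451   5.97443505] [0.02476671 0.64770785 0.04992913] 0.009012290048032424
(array([ 0.46281665, -0.13237289,  0.04732033]), array([-0.093637  , -0.0036079 , -0.00191708])) [-2.36957357  0.69077888  5.74477577]
```

View pics/s2.png

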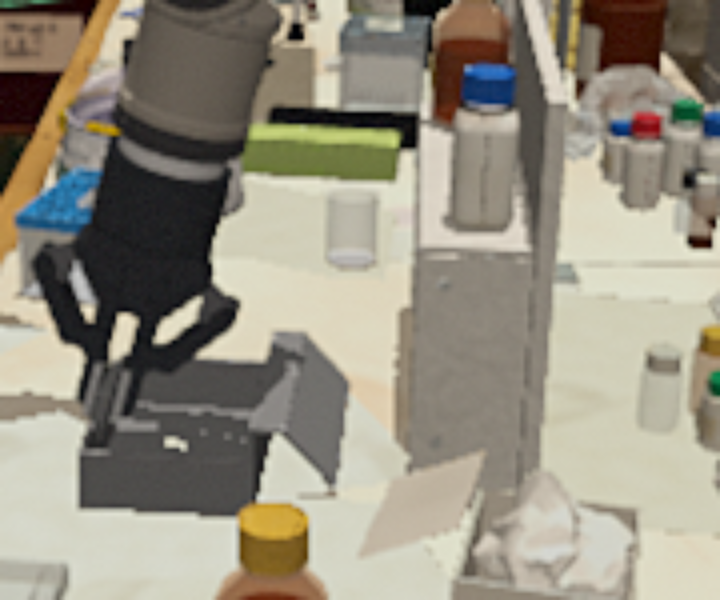

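```bash
cat > tr.py <<'E'
from plan import *
UC=np.array([.6822,-.0355,.135]); UY=-.0765
OFF=np.array([0,-.00195,.0187*0+.0014])   # tray grip rel. hold point, tool axes
HK=np.array([.110,0,.010])
TRIM=R.identity()
def tgt(hx,hy,hz,dip,yaw=None):
    yaw=UY if yaw is None else yaw
    hook=UC+R.from_euler('z',UY).apply([hx/1e3,hy/1e3,hz/1e3])
    T=R.from_euler('z',yaw)*R.from_euler('y',-np.radians(dip))
    grip=hook-T.apply(HK); Rw=T*R.from_matrix(RT)
    return grip+Rw.apply([0,0,bot.hold_point_z])-Rw.apply(OFF),Rw
def where(p=None,r=None):
    if p is None: p,r=cur()
    T=r*R.from_matrix(RT).inv()
    grip=p-r.apply([0,0,bot.hold_point_z])+r.apply(OFF)
    h=R.from_euler('z',UY).inv().apply(grip+T.apply(HK)-UC)*1e3
    e=np.degrees((R.from_euler('z',UY).inv()*T).as_euler('ZYX'))
    return np.round(h,2),np.round([-e[1],e[0],e[2]],2)  # hook; dip,yaw err,roll
def show(w):
    for x in w: print(','.join('%g'%float(v) for v in x))
def st():
    o=bot.observe(); h,e=where()
    print("t%.2f hook"%o["t"],h,"dip,yaw,roll",e,"F_unit",np.round(R.from_euler('z',UY).inv().apply(o["force"]),1),"M",np.round(o["ft_torque"],2),"gap %.4f"%o["finger_gap"])
E
python3 - <<'E'
from tr import *
st(); p,r=cur(); p1,r1=tgt(-100,-48,13,32)
show(rows(p,r,p1,r1,16,-1))
E
```

```text
t4.17 hook [-101.71 -113.27  -78.64] dip,yaw,roll [ 0.21 -0.98 -0.11] F_unit [-2.4  0.5  5.7] M [ 0.05  0.64 -0.  ] gap 0.0091
-1,0.14,-0.4,-0.27,0,0.035,-0.001
-1,0.15,-0.4,-0.26,0,0.035,-0.001
-1,0.16,-0.4,-0.26,0,0.035,-0.001
-1,0.17,-0.4,-0.25,0,0.035,-0.001
-1,0.17,-0.4,-0.24,0,0.035,-0.001
-1,0.18,-0.4,-0.24,0,0.035,-0.001
-1,0.19,-0.4,-0.23,0,0.035,-0.001
-1,0.2,-0.4,-0.22,0,0.035,-0.001
-1,0.21,-0.4,-0.22,0,0.035,-0.001
-1,0.22,-0.4,-0.21,0,0.035,-0.001
-1,0.22,-0.4,-0.2,0,0.035,-0.001
-1,0.23,-0.4,-0.19,0,0.035,-0.001
-1,0.24,-0.4,-0.19,0,0.035,-0.001
-1,0.24,-0.4,-0.18,0,0.035,-0.001
-1,0.25,-0.4,-0.17,0,0.035,-0.001
-1,0.26,-0.4,-0.16,0,0.035,-0.001
```

```bash
python3 -m crank '[-1,0,0,-0.5,0,0,0,-1,0,0,-1,0,0,0,-1,-0.5,0,-1,0,0,0,-1,0,0,0,0,0,0,-1,0,0,0,0,0,0]' 70
python3 - <<'E'
from tr import *
st(); p,r=cur(); p1,r1=tgt(-100,-48,13,32)
show(rows(p,r,p1,r1,16,-1))
E
```

```text
t: 4.58
ee_pos: [0.4606, -0.1323, 0.0552]
tool_rot: [-0.005, 0.991, -0.047, -0.127]
force: [-0.9, 0.2, -4.1]
finger_gap: 0.0085
t4.58 hook [ -99.29 -113.41  -52.37] dip,yaw,roll [ 0.38 -0.99 -0.14] F_unit [-0.9  0.1 -4.1] M [-0.01 -0.07 -0.05] gap 0.0085
-1,0.16,-0.4,-0.11,0,0.034,-0.001
-1,0.17,-0.4,-0.1,0,0.034,-0.001
-1,0.17,-0.4,-0.09,0,0.034,-0.001
-1,0.17,-0.4,-0.09,0,0.034,-0.001
-1,0.18,-0.4,-0.08,0,0.034,-0.001
-1,0.18,-0.4,-0.08,0,0.034,-0.001
-1,0.18,-0.4,-0.07,0,0.034,-0.001
-1,0.19,-0.4,-0.06,0,0.034,-0.001
-1,0.19,-0.4,-0.06,0,0.034,-0.001
-1,0.19,-0.4,-0.05,0,0.034,-0.001
-1,0.19,-0.4,-0.04,0,0.034,-0.001
-1,0.2,-0.4,-0.04,0,0.034,-0.001
-1,0.2,-0.4,-0.03,0,0.034,-0.001
-1,0.2,-0.4,-0.02,0,0.034,-0.001
-1,0.2,-0.4,-0.01,0,0.034,-0.001
-1,0.2,-0.4,-0.01,0,0.034,-0.001
```

```bash
python3 -m crank '[-1,0.16,-0.4,-0.11,0,0.034,-0.001,-1,0.17,-0.4,-0.1,0,0.034,-0.001,-1,0.17,-0.4,-0.09,0,0.034,-0.001,-1,0.17,-0.4,-0.09,0,0.034,-0.001,-1,0.18,-0.4,-0.08,0,0.034,-0.001,-1,0.18,-0.4,-0.08,0,0.034,-0.001,-1,0.18,-0.4,-0.07,0,0.034,-0.001,-1,0.19,-0.4,-0.06,0,0.034,-0.001]'
python3 -m crank '[-1,0.19,-0.4,-0.06,0,0.034,-0.001,-1,0.19,-0.4,-0.05,0,0.034,-0.001,-1,0.19,-0.4,-0.04,0,0.034,-0.001,-1,0.2,-0.4,-0.04,0,0.034,-0.001,-1,0.2,-0.4,-0.03,0,0.034,-0.001,-1,0.2,-0.4,-0.02,0,0.034,-0.001,-1,0.2,-0.4,-0.01,0,0.034,-0.001,-1,0.2,-0.4,0,0,0.034,-0.001]'
python3 -m crank '[-1,0,0,0,0,0,0,-1,0,0,0,0,0,0,-1,0,0,0,0,0,0,-1,0,0,0,0,0,0]'
cat > ck.py <<'E'
# refit tray in hand (free 6 dof small) and unit from both cameras
from tr import *; from fit import *
import pickle,cv2,sys
D={}
for n in("scene","side"):
    D[n]=bot.get_image(n)
    for l in ("tray_grip","shelf_amber","shelf_bottle"):
        c=bot.cut_out(n,l); D[n,l]=c[0] if c else None
pickle.dump(D,open(sys.argv[1]+".pkl","wb"))
for n in("scene","side"):
    cv2.imwrite("pics/%s_%s.png"%(sys.argv[1],n),cv2.resize(D[n]["color"][110:270,170:370,::-1],None,fx=4,fy=3.75))
st()
E
python3 ck.py c1
```

```text
t: 5.25
ee_pos: [0.4774, -0.1013, 0.059]
tool_rot: [0.001, 0.999, -0.043, 0.008]
force: [0.2, 0.3, -3.9]
finger_gap: 0.0087
t: 5.92
ee_pos: [0.4951, -0.0706, 0.0635]
tool_rot: [0.007, 0.989, -0.038, 0.143]
force: [0.1, 0.1, -3.4]
finger_gap: 0.0089
t: 6.25
ee_pos: [0.4959, -0.0712, 0.0638]
tool_rot: [0.007, 0.989, -0.038, 0.143]
force: [-0.6, 0.4, -3.6]
finger_gap: 0.0087
t6.65 hook [-99.53 -47.63  11.25] dip,yaw,roll [31.44 -0.   -0.15] F_unit [ 0.7 -0.4 -3.8] M [-0.01  0.48 -0.04] gap 0.0089
```

```bash
cat > fitc.py <<'E'
from tr import *; from fit import *
import pickle,cv2,sys
D=pickle.load(open(sys.argv[1]+".pkl","rb"))
p,r=cur()
grip=p-r.apply([0,0,bot.hold_point_z])+r.apply(OFF); T=r*R.from_matrix(RT).inv()
unit=[box((-28,-150,23),(38,150,29)),box((-28,-150,-135),(50,-138,29)),box((-28,138,-135),(50,150,29)),
 box((38,-150,-135),(50,150,115)),box((-11.7,-138,-90),(38,138,-45))]
for n in("scene","side"):
    P=cloud(D[n]); ok=~np.isnan(P[...,0])
    Q=T.inv().apply(P.reshape(-1,3)-grip)
    # points near expected tray, away from gripper
    k=ok.ravel()&(sdf(np.nan_to_num(Q,nan=9),tray)<.006)&~((abs(Q[:,1])<.045)&(Q[:,0]<.03))
    X=Q[k]
    def f(v): return sdf(R.from_rotvec(v[3:]).inv().apply(X-v[:3]),tray)
    s=least_squares(f,np.zeros(6),loss='soft_l1',f_scale=.0015,x_scale=[.01]*3+[.05]*3)
    print(n,"tray shift in tray axes mm",np.round(s.x[:3]*1e3,2),"rot deg",np.round(np.degrees(s.x[3:]),2),len(X),"med",np.round(np.median(abs(s.fun))*1e3,2), "hook shift",np.round((R.from_rotvec(s.x[3:]).apply(HK)-HK+s.x[:3])*1e3,2))
    m=ok.copy()
    for e in("shelf_amber","shelf_bottle"):
        if D[n,e]: m&=~(cv2.dilate(D[n,e]["region"].astype(np.uint8),np.ones((9,9)))>0)
    Y=P[m]; Q=R.from_euler('z',UY).inv().apply(Y-UC); Qt=T.inv().apply(Y-grip)
    k=(Q[:,0]>-.04)&(Q[:,0]<.045)&(abs(Q[:,1])<.16)&(Q[:,2]>-.12)&(Q[:,2]<.12)&(sdf(Qt,tray)>.012)
    u=fit(Y[k],unit,.135,(UC[0],UC[1],UY)); print("   unit",np.round(u[0],4),k.sum())
E
python3 fitc.py c1
```

```text
scene tray shift in tray axes mm [-0.38  0.89  1.38] rot deg [ 0.    0.39 -0.24] 1397 med 0.93 hook shift [-0.31  0.43  0.64]
   unit [ 6.81e-01 -3.47e-02 -6.88e-02 -3.00e-04] 3088
side tray shift in tray axes mm [-1.8  -1.29  0.9 ] rot deg [0.63 0.32 0.4 ] 1638 med 0.66 hook shift [-1.74 -0.63  0.28]
   unit [ 0.683  -0.0362 -0.0773 -0.0026] 2222
```

View pics/c1_side.png

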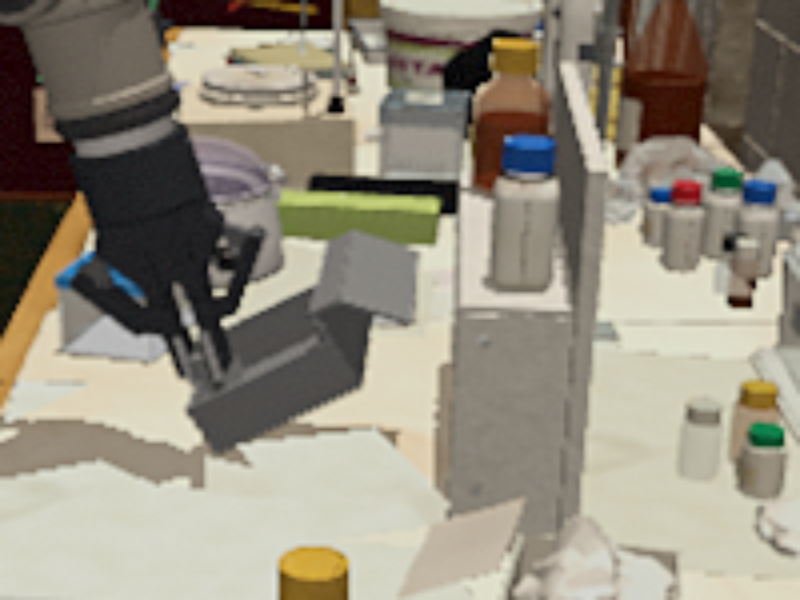

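```bash
python3 - <<'E'
s=open('tr.py').read()
s=s.replace("TRIM=R.identity()","TRIM=R.from_euler('y',0.3,degrees=True)  # tray attitude in tool = RT^-1 * TRIM\nOFF=OFF+R.from_matrix(RT).inv().apply([-.0005,0,.001])")
s=s.replace("Rw=T*R.from_matrix(RT)\n","Rw=T*TRIM.inv()*R.from_matrix(RT)\n").replace("T=r*R.from_matrix(RT).inv()","T=r*R.from_matrix(RT).inv()*TRIM")
open('tr.py','w').write(s)
E
python3 - <<'E'
from tr import *
st(); p,r=cur(); p1,r1=tgt(-100,-48,13,32); print(where(p1,r1))
p1,r1=tgt(-50,-48,13,32)
show(rows(p,r,p1,r1,8,-1))
E
```

```text
t6.65 hook [-100.13  -47.63   11.38] dip,yaw,roll [31.14 -0.   -0.15] F_unit [ 0.7 -0.4 -3.8] M [-0.01  0.48 -0.04] gap 0.0089
(array([-100.,  -48.,   13.]), array([32., -0.,  0.]))
-1,0.62,0,0.18,0,0.002,-0
-1,0.62,0,0.18,0,0.002,-0
-1,0.62,0,0.18,0,0.002,-0
-1,0.62,0,0.18,0,0.002,-0
-1,0.62,0,0.18,0,0.002,-0
-1,0.62,0,0.18,0,0.002,-0
-1,0.62,0,0.18,0,0.002,-0
-1,0.61,0,0.19,0,0.002,-0
```

```bash
python3 -m crank '[-1,0.62,0,0.18,0,0.002,0,-1,0.62,0,0.18,0,0.002,0,-1,0.62,0,0.18,0,0.002,0,-1,0.62,0,0.18,0,0.002,0,-1,0.62,0,0.18,0,0.002,0,-1,0.62,0,0.18,0,0.003,0,-1,0,0,0,0,0,0,-1,0,0,0,0,0,0]'
python3 -m crank '[-1,0,0,0,0,0,0,-1,0,0,0,0,0,0]'
python3 - <<'E'
from tr import *
st(); p,r=cur()
p1,r1=tgt(-60,-48,13,32);show(rows(p,r,p1,r1,1,-1))
E
```

```text
t: 7.32
ee_pos: [0.5344, -0.0739, 0.0639]
tool_rot: [0.007, 0.988, -0.038, 0.149]
force: [-0.3, 0.0, -3.7]
finger_gap: 0.0089
t: 7.48
ee_pos: [0.5338, -0.0738, 0.064]
tool_rot: [0.007, 0.988, -0.038, 0.149]
force: [-0.1, -0.1, -3.5]
finger_gap: 0.0087
t7.48 hook [-62.9  -47.55  12.62] dip,yaw,roll [ 3.185e+01 -1.000e-02 -1.400e-01] F_unit [-0.1 -0.1 -3.5] M [0.05 0.49 0.03] gap 0.0087
-1,0.3,0.04,0.08,0.002,0.003,-0.001
```

```bash
python3 - <<'E'
from tr import *
p,r=cur();p1,r1=tgt(-32,-48,13,32);show(rows(p,r,p1,r1,8,-1))
E
python3 -m crank '[-1,0.37,0,0.12,0,0,0,-1,0.37,0.01,0.11,0,0.001,0,-1,0.37,0,0.11,0,0,0,-1,0.37,0,0.11,0,0.001,0,-1,0,0,0,0,0,0,-1,0,0,0,0,0,0]'
python3 -c "
from tr import *
st()"
```

```text
-1,0.37,0,0.11,0,0,-0
-1,0.37,0,0.11,0,0,-0
-1,0.37,0,0.11,0,0,-0
-1,0.37,0,0.11,0,0,-0
-1,0.37,0,0.11,0,0,-0
-1,0.37,0,0.11,0,0,-0
-1,0.37,0,0.11,0,0,-0
-1,0.37,0,0.11,0,0,-0
t: 7.98
ee_pos: [0.5499, -0.0752, 0.0641]
tool_rot: [0.007, 0.988, -0.038, 0.15]
force: [0.3, 0.2, -3.6]
finger_gap: 0.0087
t7.98 hook [-47.03 -47.7   12.99] dip,yaw,roll [ 3.2e+01  1.0e-02 -1.5e-01] F_unit [ 0.3  0.2 -3.6] M [0.06 0.52 0.01] gap 0.0087
```

```bash
python3 ck.py c2; python3 fitc.py c2
```

```text
t8.38 hook [-47.28 -47.75  13.09] dip,yaw,roll [32.   -0.   -0.15] F_unit [-0.1 -0.3 -3. ] M [0.02 0.55 0.01] gap 0.0088
scene tray shift in tray axes mm [0.21 1.23 0.58] rot deg [-0.16  0.49 -0.43] 1221 med 0.9 hook shift [ 0.28  0.42 -0.37]
   unit [ 0.6817 -0.0346 -0.0772 -0.0007] 2144
side tray shift in tray axes mm [-2.08 -1.35 -0.52] rot deg [ 0.92 -0.2   0.42] 1453 med 0.69 hook shift [-2.11 -0.72 -0.13]
   unit [ 0.6656 -0.0378  0.0491 -0.0025] 2634
```

View pics/c2_side.png

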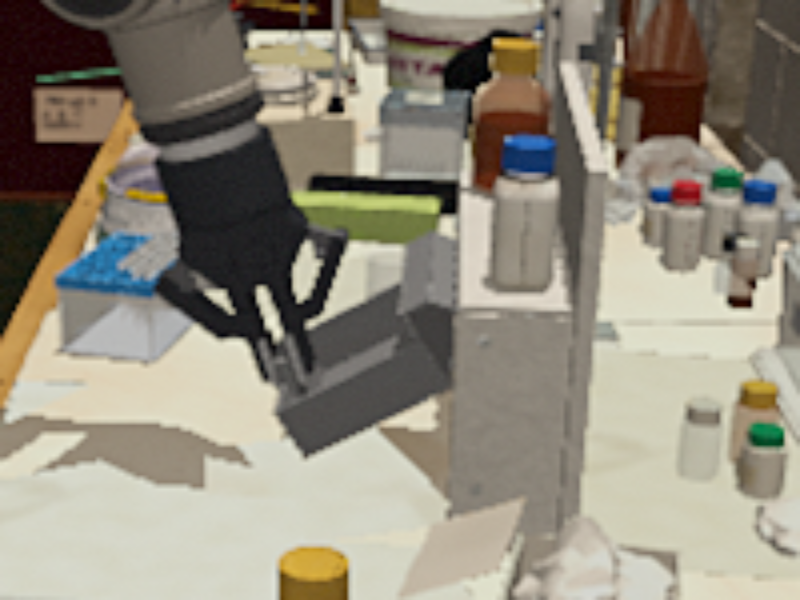

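View pics/c2_scene.png

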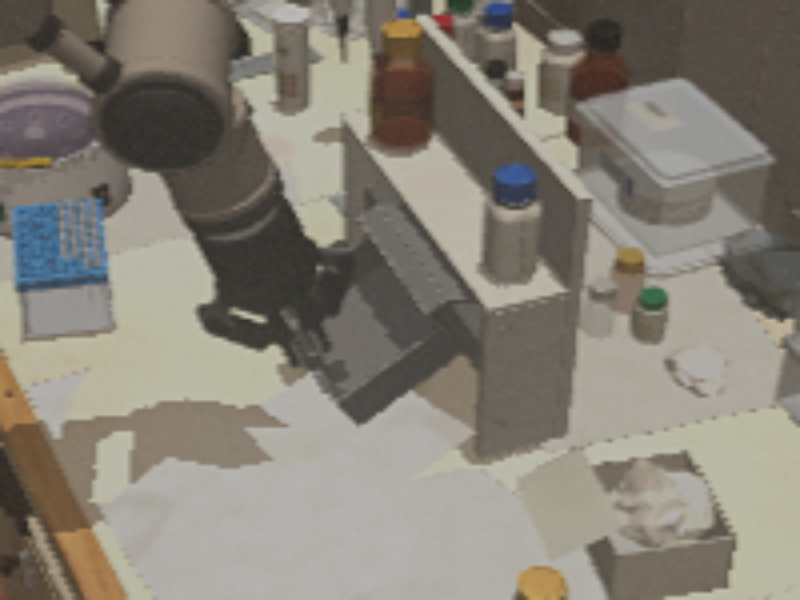

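```bash
python3 -m crank '[-1,0.37,0,0.11,0,0,0,-1,0.37,0,0.11,0,0,0,-1,0.37,0,0.11,0,0,0,-1,0.37,0,0.11,0,0,0,-1,0,0,0,0,0,0,-1,0,0,0,0,0,0]'
python3 - <<'E'
from tr import *
st()
p,r=cur()
n=0
prev=(p,r)
for hx in (-28,-24,-20,-16,-12,-8,-4):
    q=tgt(hx,-48,13,32*(-4-hx)/28)
    show(rows(*prev,*q,2,-1)); prev=q
E
```

```text
t: 8.88
ee_pos: [0.5653, -0.0765, 0.0643]
tool_rot: [0.007, 0.988, -0.038, 0.15]
force: [-0.3, -0.3, -3.9]
finger_gap: 0.0087
t8.88 hook [-31.56 -47.73  13.14] dip,yaw,roll [ 3.2e+01  1.0e-02 -1.5e-01] F_unit [-0.3 -0.3 -3.9] M [ 0.09  0.54 -0.02] gap 0.0087
-1,-0.04,0.01,-0.36,0.001,-0.04,-0
-1,-0.05,0.01,-0.36,0.001,-0.04,-0
-1,-0.01,0,-0.38,0,-0.04,-0
-1,-0.03,0,-0.38,-0,-0.04,-0
-1,-0.01,0,-0.39,0,-0.04,0
-1,-0.02,-0,-0.39,-0,-0.04,0
-1,-0.01,-0,-0.41,0,-0.04,-0
-1,-0.02,0,-0.41,0,-0.04,-0
-1,-0.01,0,-0.42,0,-0.04,-0
-1,-0.02,0,-0.42,0,-0.04,-0
-1,-0.01,-0,-0.44,0,-0.04,0
-1,-0.02,0,-0.44,-0,-0.04,0
-1,-0.01,-0,-0.45,0,-0.04,0
-1,-0.03,0,-0.45,-0,-0.04,0
```

```bash
python3 -m crank '[-1,-0.04,0,-0.36,0.001,-0.04,0,-1,-0.04,0,-0.36,0.001,-0.04,0,-1,-0.02,0,-0.38,0,-0.04,0,-1,-0.02,0,-0.38,0,-0.04,0,-1,0,0,0,0,0,0,-1,0,0,0,0,0,0]'; python3 -c "
from tr import *
st()"
```

```text
t: 9.38
ee_pos: [0.5607, -0.076, 0.0784]
tool_rot: [0.003, 0.997, -0.038, 0.072]
force: [-0.7, 0.6, -4.0]
finger_gap: 0.0085
t9.38 hook [-23.93 -47.78  13.25] dip,yaw,roll [ 2.292e+01 -3.000e-02 -2.000e-02] F_unit [-0.7  0.5 -4. ] M [ 0.04  0.35 -0.02] gap 0.0085
```

No contact; exactly on the prescribed path. Continue.

```bash
python3 -m crank '[-1,-0.01,0,-0.39,0,-0.04,0,-1,-0.03,0,-0.39,0,-0.04,0,-1,-0.01,0,-0.41,0,-0.04,0,-1,-0.02,0,-0.41,0,-0.04,0,-1,0,0,0,0,0,0]'; python3 -c "
from tr import *
st()"
```

```text
t: 9.8
ee_pos: [0.5593, -0.0761, 0.0944]
tool_rot: [-0.0, 0.999, -0.039, -0.008]
force: [0.6, -0.9, -3.0]
finger_gap: 0.0086
t9.80 hook [-15.37 -47.94  13.42] dip,yaw,roll [13.74 -0.04 -0.02] F_unit [ 0.7 -0.8 -3. ] M [-0.02  0.19  0.05] gap 0.0086
```

```bash
python3 -m crank '[-1,-0.01,0,-0.42,0,-0.04,0,-1,-0.03,0,-0.42,0,-0.04,0,-1,-0.03,0,-0.43,0,-0.04,0,-1,0,0,0,0,0,0]'; python3 -c "
from tr import *
st()
p,r=cur();p1,r1=tgt(-4,-48,13,0);show(rows(p,r,p1,r1,3,-1))"
```

```text
t: 10.13
ee_pos: [0.5592, -0.076, 0.1067]
tool_rot: [-0.003, 0.997, -0.038, -0.068]
force: [0.3, 0.3, -3.1]
finger_gap: 0.0087
t10.13 hook [ -9.79 -47.87  12.89] dip,yaw,roll [ 6.88 -0.03 -0.  ] F_unit [ 0.3  0.3 -3.1] M [-0.05  0.04  0.01] gap 0.0087
-1,-0.01,0.01,-0.46,-0,-0.04,-0
-1,-0.03,0.01,-0.45,-0,-0.04,-0
-1,-0.04,0.01,-0.45,-0,-0.04,-0
```

```bash
python3 -m crank '[-1,-0.01,0.01,-0.46,0,-0.04,0,-1,-0.03,0,-0.45,0,-0.04,0,-1,-0.04,0.01,-0.45,0,-0.04,0,-1,0,0,0,0,0,0,-1,0,0,0,0,0,0]'; python3 -c "
from tr import *
st()
p,r=cur();p1,r1=tgt(-2,-48,7,0);show(rows(p,r,p1,r1,3,-1))"
```

```text
t: 10.55
ee_pos: [0.5599, -0.0761, 0.1195]
tool_rot: [-0.005, 0.991, -0.038, -0.128]
force: [-0.4, 0.4, -3.9]
finger_gap: 0.0083
t10.55 hook [ -4.96 -47.98  12.31] dip,yaw,roll [ 0.02 -0.04  0.01] F_unit [-0.5  0.4 -3.9] M [-0.01 -0.02  0.03] gap 0.0083
-1,0.14,0,0.15,-0,-0,-0
-1,0.14,0,0.15,-0,-0,-0
-1,0.14,0,0.15,-0,-0,-0
```

```bash
python3 -m crank '[-1,0.14,0,0.1,0,0,0,-1,0.1,0,0.15,0,0,0,-1,0.05,0,0.15,0,0,0,-1,0,0,0,0,0,0,-1,0,0,0,0,0,0]'; python3 -c "
from tr import *
st()"; python3 -m crank '[-1,-0.03,0,0.1,0,0,0,-1,0,0,0,0,0,0,-1,0,0,0,0,0,0]'; python3 -c "
from tr import *
st()"
```

```text
t: 10.97
ee_pos: [0.5616, -0.0763, 0.1158]
tool_rot: [-0.005, 0.991, -0.038, -0.129]
force: [0.1, -0.2, -3.0]
finger_gap: 0.0093
t10.97 hook [ -3.19 -48.08   8.33] dip,yaw,roll [-0.09 -0.05 -0.01] F_unit [ 0.1 -0.2 -3. ] M [-0.01 -0.07  0.01] gap 0.0093
t: 11.22
ee_pos: [0.5613, -0.0763, 0.115]
tool_rot: [-0.005, 0.991, -0.038, -0.129]
force: [0.9, 0.4, -3.5]
finger_gap: 0.0087
t11.22 hook [ -3.55 -48.1    7.61] dip,yaw,roll [-0.08 -0.05 -0.02] F_unit [ 0.9  0.5 -3.5] M [-0.04 -0.07  0.06] gap 0.0087
```

```bash
for i in 1 2; do python3 -m crank '[-1,0.05,0,0.09,0,0,0,-1,0,0,0,0,0,0,-1,0,0,0,0,0,0]'>/dev/null; python3 -c "
from tr import *
st()"; done
```

```text
t11.47 hook [ -3.16 -48.12   6.72] dip,yaw,roll [-0.07 -0.05 -0.02] F_unit [ 0.9  0.6 -3.6] M [-0.02 -0.08  0.02] gap 0.0088
t11.72 hook [ -3.   -48.15   5.94] dip,yaw,roll [-0.07 -0.05 -0.02] F_unit [-1.6 -0.  -0.5] M [-0.04 -0.04 -0.02] gap 0.0086
```

```bash
for i in 1 2; do python3 -m crank '[-1,0.1,0,-0.025,0,0,0,-1,0,0,0,0,0,0,-1,0,0,0,0,0,0]'>/dev/null; python3 -c "
from tr import *
st()"; done
```

```text
t11.97 hook [ -1.86 -48.09   5.92] dip,yaw,roll [-0.06 -0.05 -0.02] F_unit [-2.6  0.4  0.4] M [-0.02  0.    0.04] gap 0.0094
t12.22 hook [ -0.65 -48.1    5.91] dip,yaw,roll [-0.03 -0.05 -0.02] F_unit [-1.5 -1.   1. ] M [-0.04 -0.13 -0.  ] gap 0.0086
```

```bash
for i in 1 2; do python3 -m crank '[-1,0.1,0,-0.025,0,0,0,-1,0,0,0,0,0,0,-1,0,0,0,0,0,0]'>/dev/null; python3 -c "
from tr import *
st()"; done
```

```text
t12.47 hook [  0.29 -48.1    5.75] dip,yaw,roll [-0.05 -0.05 -0.02] F_unit [-1.7 -0.6  1.8] M [-0.06 -0.14 -0.02] gap 0.0088
t12.72 hook [  0.47 -48.08   5.59] dip,yaw,roll [-0.19 -0.05 -0.01] F_unit [-5.8 -0.1  3.2] M [ 0.02  0.38 -0.01] gap 0.0086
```

```bash
python3 -m crank '[-1,-0.06,0,0.1,0,0,0,-1,0,0,0,0,0,0,-1,0,0,0,0,0,0]'>/dev/null; python3 -c "
from tr import *
st()"; python3 -m crank '[-1,0,-0.2,0,0,0,0,-1,0,-0.2,0,0,0,0,-1,0,-0.2,0,0,0,0,-1,0,-0.2,0,0,0,0,-1,0,0,0,0,0,0]'>/dev/null; python3 -c "
from tr import *
st()"
```

```text
t12.97 hook [  0.27 -48.14   5.36] dip,yaw,roll [-0.07 -0.06 -0.02] F_unit [-4.1 -0.2  5.2] M [0.06 0.17 0.02] gap 0.0085
t13.38 hook [ -0.25 -42.09   5.28] dip,yaw,roll [-0.15 -0.11 -0.21] F_unit [-6.3 -7.   5.8] M [-1.09  0.55 -0.17] gap 0.0087
```

```bash
python3 -m crank '[-1,-0.08,-0.2,0,0,0,0,-1,0,-0.2,0,0,0,0,-1,0,-0.2,0,0,0,0,-1,0,-0.2,0,0,0,0,-1,0,0,0,0,0,0]'>/dev/null; python3 -c "
from tr import *
st()";python3 -m crank '[-1,0,-0.2,0,0,0,0,-1,0,-0.2,0,0,0,0,-1,0,-0.2,0,0,0,0,-1,0,0,0,0,0,0]'>/dev/null; python3 -c "
from tr import *
st()"
```

```text
t13.80 hook [ -0.21 -33.21   5.53] dip,yaw,roll [-0.03 -0.09 -0.13] F_unit [-2.8 -4.4  4.1] M [-0.66  0.01 -0.22] gap 0.0083
t14.13 hook [ -0.19 -27.19   5.54] dip,yaw,roll [-0.03 -0.09 -0.13] F_unit [-2.1 -5.3  3.3] M [-0.64  0.01 -0.17] gap 0.0088
```

Sliding well, normal force ~7 N. Continue in short steps.

```bash
for i in 1 2; do python3 -m crank '[-1,0,-0.2,0,0,0,0,-1,0,-0.2,0,0,0,0,-1,0,-0.2,0,0,0,0,-1,0,0,0,0,0,0]'>/dev/null; python3 -c "
from tr import *
st()"; done
```

```text
t14.47 hook [ -0.2  -21.15   5.49] dip,yaw,roll [-0.03 -0.09 -0.13] F_unit [-2.  -3.6  3.9] M [-0.66  0.02 -0.18] gap 0.0091
t14.80 hook [ -0.21 -15.     5.44] dip,yaw,roll [-0.04 -0.09 -0.11] F_unit [-2.3 -3.5  4.1] M [-0.6  -0.06 -0.21] gap 0.0088
```

```bash
for i in 1 2; do python3 -m crank '[-1,0,-0.2,0,0,0,0,-1,0,-0.2,0,0,0,0,-1,0,-0.2,0,0,0,0,-1,0,0,0,0,0,0]'>/dev/null; python3 -c "
from tr import *
st()"; done
```

```text
t15.13 hook [-0.17 -8.68  5.31] dip,yaw,roll [-0.03 -0.08 -0.07] F_unit [-2.3 -3.6  3.7] M [-0.54 -0.15 -0.19] gap 0.0086
t15.47 hook [-0.13 -2.26  5.19] dip,yaw,roll [-0.03 -0.06 -0.03] F_unit [-0.8 -2.3  3.8] M [-0.39 -0.23 -0.12] gap 0.0086
```

```bash
for i in 1 2 3; do python3 -m crank '[-1,0,-0.2,0,0,0,0,-1,0,-0.2,0,0,0,0,-1,0,0,0,0,0,0]'>/dev/null; python3 -c "
from tr import *
st()"; done
```

```text
t15.72 hook [-0.77  3.01  4.06] dip,yaw,roll [-0.15 -0.01  0.07] F_unit [-0.5 -0.2 -3.4] M [ 0.03 -0.11  0.01] gap 0.0082
t15.97 hook [-0.74  6.69  4.26] dip,yaw,roll [-0.15 -0.01  0.02] F_unit [-0.4  0.9 -3.5] M [-0.01 -0.05 -0.06] gap 0.0087
t16.22 hook [-0.5  10.39  4.86] dip,yaw,roll [-0.09 -0.03  0.  ] F_unit [ 0.2  0.4 -2.8] M [ 0.01 -0.08  0.02] gap 0.0086
```

```bash
python3 -m crank '[-1,0,0.2,0,0,0,0,-1,0,0.2,0,0,0,0,-1,0,0.18,0,0,0,0,-1,0,0,0,0,0,0,-1,0,0,0,0,0,0]'>/dev/null; python3 -c "
from tr import *
st()"; python3 -m crank '[-1,0.026,0,0.097,0,0,0,-1,0,0,0,0,0,0,-1,0,0,0,0,0,0]'>/dev/null;  python3 -c "
from tr import *
st()"
```

```text
t16.63 hook [-0.42  3.74  5.02] dip,yaw,roll [-0.08 -0.08 -0.02] F_unit [-0.1 -0.3 -4.3] M [ 0.04 -0.08 -0.01] gap 0.0086
t16.88 hook [-0.49  4.12  3.84] dip,yaw,roll [-0.09 -0.05 -0.01] F_unit [ 0.5  0.7 -4.1] M [-0.   -0.05 -0.  ] gap 0.0086
```

```bash
for i in 1 2; do python3 -m crank '[-1,0.026,0,0.097,0,0,0,-1,0,0,0,0,0,0,-1,0,0,0,0,0,0]'>/dev/null;  python3 -c "
from tr import *
st()"; done
```

```text
t17.13 hook [-0.5   4.14  2.85] dip,yaw,roll [-0.09 -0.05 -0.01] F_unit [-0.2  0.2 -3.7] M [-0.07 -0.1  -0.03] gap 0.0089
t17.38 hook [-0.49  4.09  1.87] dip,yaw,roll [-0.09 -0.05 -0.02] F_unit [-0.   0.2 -3.7] M [ 0.01 -0.07  0.02] gap 0.0082
```

```bash
for i in 1 2; do python3 -m crank '[-1,0.026,0,0.097,0,0,0,-1,0,0,0,0,0,0,-1,0,0,0,0,0,0]'>/dev/null;  python3 -c "
from tr import *
st()"; done
```

```text
t17.63 hook [-0.37  4.06  1.  ] dip,yaw,roll [-0.07 -0.05 -0.02] F_unit [ 0.3  1.5 -3.8] M [-0.03 -0.06 -0.01] gap 0.0086
t17.88 hook [-0.28  4.06  0.3 ] dip,yaw,roll [-0.05 -0.05 -0.02] F_unit [-0.8 -0.5 -0.2] M [-0.07 -0.14 -0.01] gap 0.0086
```

```bash
for i in 1; do python3 -m crank '[-1,0.026,0,0.07,0,0,0,-1,0,0,0,0,0,0,-1,0,0,0,0,0,0]'>/dev/null;  python3 -c "
from tr import *
st()"; done; python3 ck.py c3; python3 fitc.py c3
```

```text
t18.13 hook [-0.17  4.07 -0.26] dip,yaw,roll [-0.04 -0.05 -0.02] F_unit [-2.   0.2  1.7] M [-0.05 -0.22  0.06] gap 0.0085
t18.53 hook [-0.17  4.04 -0.52] dip,yaw,roll [-0.05 -0.05 -0.02] F_unit [-1.4  0.5  3. ] M [-0.03 -0.36  0.04] gap 0.0087
scene tray shift in tray axes mm [-1.33  1.36 -1.96] rot deg [-0.65 -1.8  -0.1 ] 854 med 0.89 hook shift [-1.7   1.29  1.49]
   unit [ 0.6818 -0.0345 -0.0782 -0.0008] 1952
side tray shift in tray axes mm [ 0.08 -1.48 -0.35] rot deg [ 1.04 -0.27 -0.15] 931 med 0.79 hook shift [ 0.03 -1.96  0.16]
   unit [ 0.6825 -0.0361 -0.074  -0.0024] 2276
```

View pics/c3_scene.png

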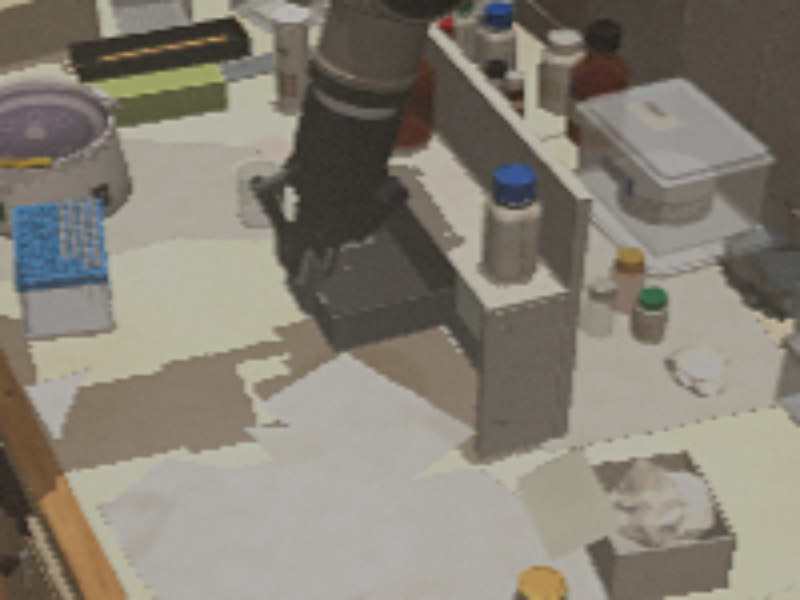

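View pics/c3_side.png

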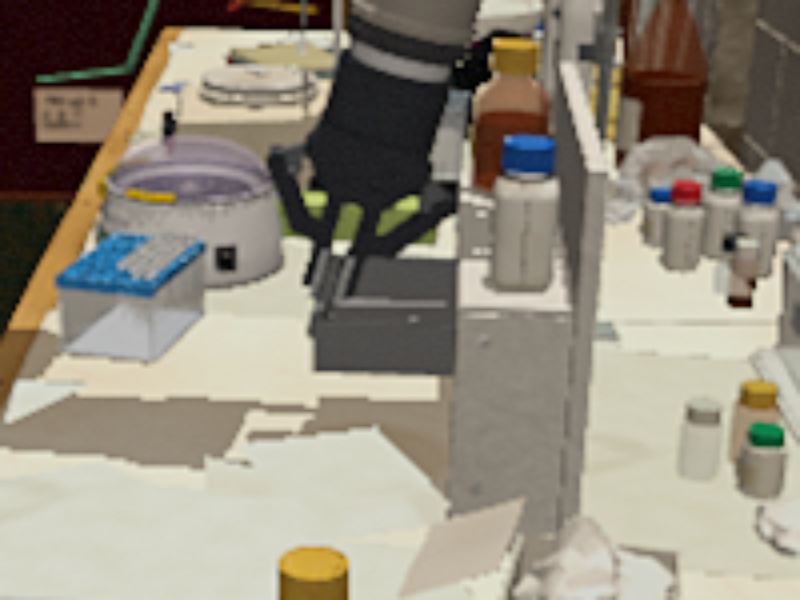

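```bash
python3 -m crank '[-1,-0.01,0,-0.04,0,0,0,-0.7,0,0,0,0,0,0,-0.5,0,0,0,0,0,0,-0.3,0,0,0,0,0,0,-0.3,0,0,0,0,0,0,-0.3,0,0,0,0,0,0]';  python3 -c "
from tr import *
st()"
```

```text
t: 19.03
ee_pos: [0.5683, -0.0245, 0.1068]
tool_rot: [-0.005, 0.991, -0.038, -0.129]
force: [0.1, 0.0, -0.6]
finger_gap: 0.03
t19.03 hook [-0.44  4.09 -0.71] dip,yaw,roll [-0.11 -0.05 -0.01] F_unit [ 0.1  0.  -0.6] M [-0.04 -0.15 -0.05] gap 0.0300
```

```bash
python3 -m crank '[-0.3,0,0,-0.5,0,0,0,-0.3,0,0,-1,0,0,0,-0.3,0,0,-1,0,0,0,-0.3,0,0,-1.2,0,0,0,-0.3,-1,0,-1,0,0,0,-0.3,-2,0,-1,0,0,0,-0.3,-2.5,0,-1,0,0,0,-0.3,-3,0,-1,0,0,0]'
python3 -m crank '[-0.3,-3,0,-1,0,0,0,-0.3,-3,0,-1,0,0,0,-0.3,-2,0,-0.5,0,0,0,-0.3,0,0,0,0,0,0]'
cat > fin.py <<'E'
from tr import *; from fit import *
import pickle,cv2
unitp=R.from_euler('z',UY)
D={}
for n in("scene","side"):
    im=bot.get_image(n); cut=bot.cut_out(n,"tray_grip")
    cv2.imwrite("pics/f_%s.png"%n,cv2.resize(im["color"][110:270,170:370,::-1],None,fx=4,fy=3.75))
    P=cloud(im); Q=unitp.inv().apply(P.reshape(-1,3)-UC-unitp.apply([0,.004,0]))+HK
    k=~np.isnan(Q[:,0])&(Q[:,0]<.075)&(sdf(np.nan_to_num(Q,nan=9),tray)<.006)
    X=Q[k]
    s=least_squares(lambda v: sdf(R.from_rotvec(v[3:]).inv().apply(X-v[:3]),tray),np.zeros(6),loss='soft_l1',f_scale=.0015,x_scale=[.01]*3+[.05]*3)
    print(n,"tray vs locked pose mm",np.round(s.x[:3]*1e3,2),"rot deg",np.round(np.degrees(s.x[3:]),2),len(X),np.median(abs(s.fun)))
    for l in("shelf_amber","shelf_bottle","bench_beaker","bench_amber"):
        r=bot.cut_out(n,l)
        if r:
            q=P[r[0]["region"]]; print(" ",l,round(r[0]["conf"],2),np.round(np.nanpercentile(q,[3,50,97],axis=0),3).tolist())
print(bot.observe()["t"],bot.observe()["force"])
E
python3 fin.py
```

```text
t: 19.7
ee_pos: [0.5054, -0.0197, 0.2043]
tool_rot: [-0.005, 0.991, -0.038, -0.128]
force: [-0.7, -0.1, -0.1]
finger_gap: 0.0297
t: 20.03
ee_pos: [0.4331, -0.0138, 0.2514]
tool_rot: [-0.004, 0.991, -0.038, -0.126]
force: [0.9, 0.5, 0.2]
finger_gap: 0.0298
scene tray vs locked pose mm [-1.44  1.35 -4.81] rot deg [ 0.15 -3.78 -0.71] 939 0.0009318522313247722
  shelf_amber 0.87 [[0.667, 0.031, 0.173], [0.685, 0.044, 0.226], [0.715, 0.068, 0.273]]
  shelf_bottle 0.62 [[0.662, -0.165, 0.172], [0.673, -0.158, 0.218], [0.694, -0.133, 0.254]]
  bench_beaker 0.59 [[0.602, 0.187, 0.002], [0.621, 0.197, 0.038], [0.644, 0.236, 0.059]]
  bench_amber 0.9 [[0.536, -0.427, 0.002], [0.553, -0.413, 0.068], [0.577, -0.384, 0.113]]
side tray vs locked pose mm [ 0.65 -0.1  -4.41] rot deg [ 0.22 -3.44 -0.8 ] 1015 0.0008035907182823987
  shelf_amber 0.85 [[0.669, 0.031, 0.172], [0.687, 0.041, 0.228], [0.715, 0.055, 0.27]]
  shelf_bottle 0.86 [[0.664, -0.167, 0.167], [0.68, -0.162, 0.209], [0.697, -0.147, 0.252]]
  bench_beaker 0.75 [[0.568, -0.098, 0.076], [0.611, -0.005, 0.092], [0.655, 0.044, 0.116]]
  bench_amber 0.77 [[0.539, -0.428, 0.004], [0.564, -0.419, 0.061], [0.588, -0.394, 0.111]]
20.6333 [-0.30552358  0.91116815 -1.50456248]
```

View pics/f_side.png

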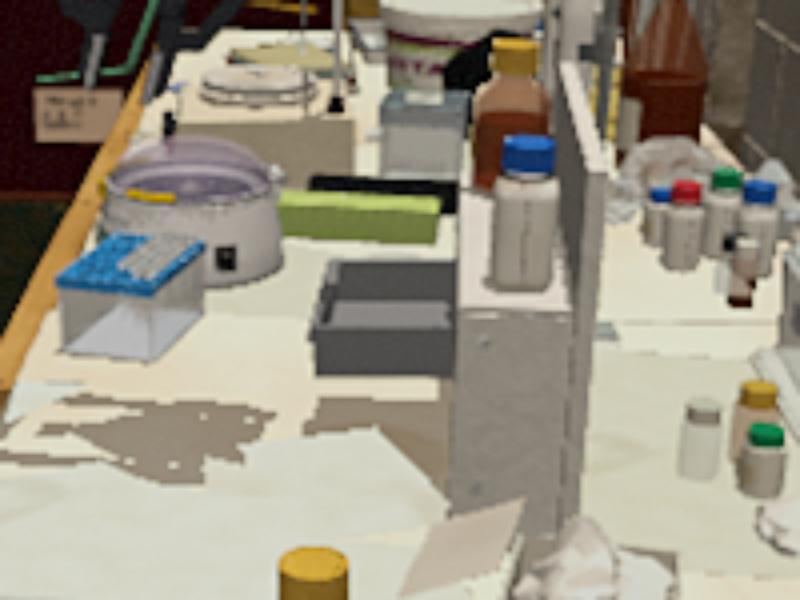

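View pics/f_scene.png

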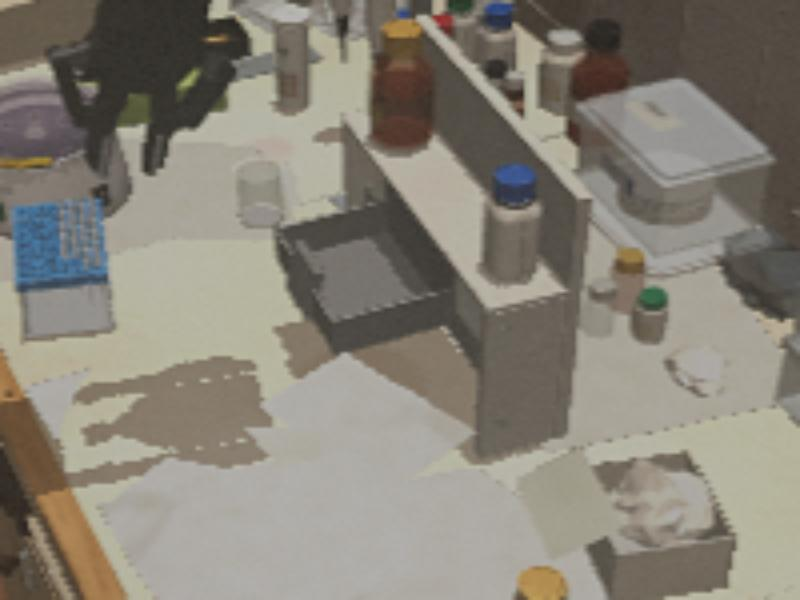

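Run:
```python
import cv2,numpy as np
a=cv2.imread("pics/c3_side.png")[220:400,280:500]; b=cv2.imread("pics/f_side.png")[220:400,280:500]
cv2.imwrite("pics/cmp.png",cv2.resize(np.hstack([a,b]),None,fx=1.8,fy=1.8))
from tr import *; from fit import *
unitp=R.from_euler('z',UY)
for n in("scene","side"):
    im=bot.get_image(n); P=cloud(im); Q=(unitp.inv().apply(P.reshape(-1,3)-UC-unitp.apply([0,.004,0]))+HK)*1e3
    Q=Q[~np.isnan(Q[:,0])]
    fl=Q[(Q[:,0]>5)&(Q[:,0]<72)&(abs(Q[:,1])<55)&(Q[:,2]>-60)&(Q[:,2]<-25)]
    A=np.c_[fl[:,:2],np.ones(len(fl))]; c=np.linalg.lstsq(A,fl[:,2],rcond=None)[0]; 
    res=fl[:,2]-A@c; g=abs(res)<2.5; c=np.linalg.lstsq(A[g],fl[g,2],rcond=None)[0]
    print(n,"floor z at x=0",c[2]+0*c[0],"x=110",c[2]+110*c[0],"slope deg x,y",np.degrees(c[:2]),g.sum(),"exp -42")
```

```text
scene floor z at x=0 -47.40686417291945 x=110 -43.49832226725025 slope deg x,y [ 2.03584505 -0.55128222] 234 exp -42
side floor z at x=0 -49.02387091648658 x=110 -45.121264399933494 slope deg x,y [ 2.03275348 -0.3336539 ] 102 exp -42
```

View pics/cmp.png

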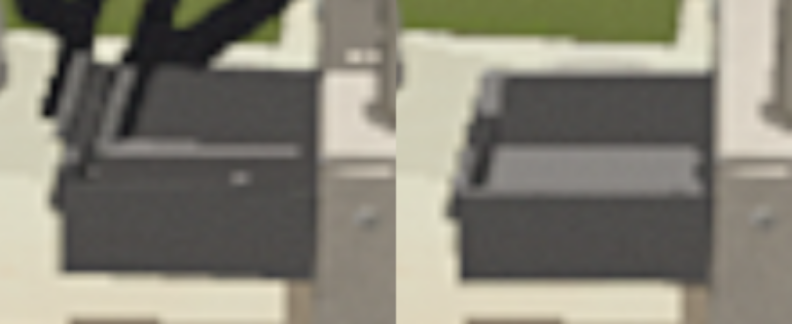

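Run:
```python
import pickle
from tr import *; from fit import *
def fl(im,o,yaw,tag,xr=(5,72),yr=(-55,55)):
    P=cloud(im); Q=(R.from_euler('z',yaw).inv().apply(P.reshape(-1,3)-o))*1e3
    Q=Q[~np.isnan(Q[:,0])]
    f=Q[(Q[:,0]>xr[0])&(Q[:,0]<xr[1])&(Q[:,1]>yr[0])&(Q[:,1]<yr[1])&(Q[:,2]>-60)&(Q[:,2]<-25)]
    A=np.c_[f[:,:2],np.ones(len(f))]; g=np.ones(len(f),bool)
    for i in range(5):
        c=np.linalg.lstsq(A[g],f[g,2],rcond=None)[0]; g=abs(f[:,2]-A@c)<2.5
    print(tag,"floor z x=0 %.1f x=110 %.1f"%(c[2],c[2]+110*c[0]),"slope",np.round(np.degrees(c[:2]),2),g.sum())
    # rim of side wall: highest points right wall y=-70
    for nm,ya,yb in(("R",-73,-64),("L",64,73)):
        w=Q[(Q[:,1]>ya)&(Q[:,1]<yb)&(Q[:,0]>-5)&(Q[:,0]<75)&(Q[:,2]>-50)&(Q[:,2]<5)]
        t=[];xs=np.arange(-5,75,8)
        for x in xs:
            s=w[(w[:,0]>=x)&(w[:,0]<x+8)]
            t.append(np.percentile(s[:,2],95) if len(s)>6 else np.nan)
        print("    rim",nm,np.round(t,1))
D0=pickle.load(open("d0.pkl","rb"));D3=pickle.load(open("c3.pkl","rb"))
lock=UC+R.from_euler('z',UY).apply([0,.004,0])-R.from_euler('z',UY).apply(HK)
for n in("scene","side"):
    fl(D0[n],np.array([.4612,-.1303,.046]),-.092,n+" bench")
    fl(D3[n],lock,UY,n+" held",(30,72),(-55,0))
    fl(bot.get_image(n),lock,UY,n+" now")
```

```text
scene bench floor z x=0 -43.4 x=110 -41.6 slope [ 0.93 -0.53] 326
    rim R [ -8.9  -7.4  -8.7  -9.2 -10.6  -8.1  -9.5  -9.4 -10.   -7.2]
    rim L [ -8.1 -10.9  -9.4  -9.5  -9.8 -11.3  -8.7  -9.4  -9.4  -9.4]
scene held floor z x=0 -44.7 x=110 -42.9 slope [ 0.92 -1.19] 55
    rim R [-11.5 -14.8 -11.4 -12.4 -10.7 -10.3 -10.4 -10.3 -10.9  -9.6]
    rim L [nan nan nan nan nan nan nan nan nan nan]
scene now floor z x=0 -47.2 x=110 -43.7 slope [ 1.86 -0.87] 224
    rim R [-13.5 -14.9 -12.9 -15.6 -14.8 -12.3 -13.  -13.6 -13.4 -10.2]
    rim L [  nan -13.7 -13.6 -13.1 -11.3 -11.  -13.9 -11.8 -11.1 -12.5]
side bench floor z x=0 -44.7 x=110 -44.2 slope [ 0.26 -0.14] 269
    rim R [-10.6 -11.7 -10.5 -10.8 -11.3 -12.2 -10.9 -10.4 -11.6 -11.8]
    rim L [-11.4 -13.1 -10.6 -11.  -11.2 -11.6 -11.9 -12.5 -11.2 -11.3]
side held floor z x=0 0.0 x=110 0.0 slope [0. 0.] 0
    rim R [-13.1 -13.3 -13.3 -12.2 -12.9 -11.9 -12.5 -12.6 -11.9 -12.8]
    rim L [  nan   nan -22.6 -15.5 -16.2 -14.4 -14.7 -12.1 -13.  -12.5]
side now floor z x=0 -49.2 x=110 -44.2 slope [ 2.62 -0.87] 104
    rim R [-16.8 -15.9 -16.7 -15.6 -15.8 -15.6 -13.7 -13.7 -13.3 -14.3]
    rim L [-21.5 -14.5 -15.7 -15.3 -15.1 -14.4 -15.3 -14.1 -13.8 -12.7]
```

Run:
```python
from tr import *
p,r=cur(); print(p)
p1,r1=tgt(-1,4,0,1.8)
pb=p1+r1.apply([0,0,-.045])
print("to back pose");show(rows(p,r,pb,r1,6,-.3)); print("in");show(rows(pb,r1,p1,r1,3,-.3))
```

```text
[ 0.43533577 -0.0142001   0.24770861]
to back pose
-0.3,2.74,0,1,0,0.005,-0
-0.3,2.74,0,1.02,0,0.005,-0
-0.3,2.73,0,1.03,0,0.005,-0
-0.3,2.73,0,1.05,0,0.005,-0
-0.3,2.72,0,1.06,0,0.005,-0
-0.3,2.72,0,1.08,0,0.005,-0
in
-0.3,0,-0,1.5,0,0,0
-0.3,0,0,1.5,0,0,0
-0.3,0,-0,1.5,0,0,0
```

```bash
python3 -m crank '[-0.3,2.74,0,1,0,0.005,0,-0.3,2.74,0,1.02,0,0.005,0,-0.3,2.73,0,1.03,0,0.005,0,-0.3,2.73,0,1.05,0,0.005,0,-0.3,2.72,0,1.06,0,0.005,0,-0.3,2.72,0,1.08,0,0.005,0,-0.3,0,0,0,0,0,0,-0.3,0,0,0,0,0,0]'
python3 - <<'E'
from tr import *
st(); p,r=cur()
p1,r1=tgt(-1,4,0,1.8);show(rows(p,r,p1,r1,3,-.3))
E
```

```text
t: 21.5
ee_pos: [0.5783, -0.0253, 0.1457]
tool_rot: [-0.004, 0.993, -0.038, -0.115]
force: [-0.0, 0.5, -0.0]
finger_gap: 0.0301
t21.50 hook [ 8.8   4.09 41.3 ] dip,yaw,roll [ 1.45 -0.05 -0.  ] F_unit [-0.   0.5 -0. ] M [-0.04 -0.07 -0.03] gap 0.0301
-0.3,0.01,0.01,1.44,-0,0.002,-0
-0.3,0.01,0.01,1.44,-0,0.002,-0
-0.3,0,0.01,1.44,-0,0.002,-0
```

```bash
python3 -m crank '[-0.3,0.01,0,1.44,0,0.002,0,-0.3,0.01,0,1.44,0,0.002,0,-0.3,0,0,1.44,0,0.002,0,-0.3,0,0,0,0,0,0,-0.3,0,0,0,0,0,0]'
python3 - <<'E'
from tr import *
st()
import cv2
im=bot.get_image("side"); cv2.imwrite("pics/g_side.png",cv2.resize(im["color"][150:230,230:310,::-1],None,fx=7,fy=7,interpolation=cv2.INTER_CUBIC))
E
```

```text
t: 21.92
ee_pos: [0.5686, -0.0245, 0.1062]
tool_rot: [-0.004, 0.993, -0.038, -0.111]
force: [-0.3, 0.5, 0.2]
finger_gap: 0.0296
t21.92 hook [-1.25  4.14  2.86] dip,yaw,roll [ 1.97 -0.05 -0.02] F_unit [-0.3  0.4  0.2] M [-0.   -0.14 -0.05] gap 0.0296
```

View pics/g_side.png

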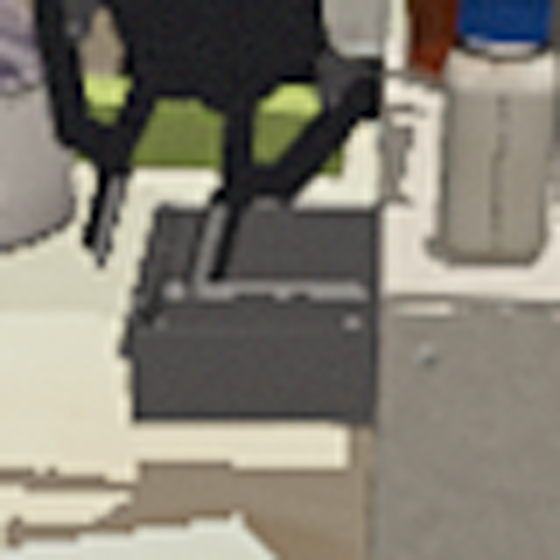

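```bash
python3 -m crank '[-0.3,0.06,0,0.24,0,0,0,-0.3,0,0,0,0,0,0]' >/dev/null; python3 -c "
from tr import *
st()"; python3 -m crank '[-1,0,0,0,0,0,0,-1,0,0,0,0,0,0,-1,0,0,0,0,0,0,-1,0,0,0,0,0,0,-1,0,0,0,0,0,0]' 50;  python3 -c "
from tr import *
st()"
```

```text
t22.13 hook [-0.2   4.05  0.57] dip,yaw,roll [ 2.08 -0.05 -0.02] F_unit [-0.9  0.1  0.8] M [-0.04 -0.07  0.04] gap 0.0301
t: 22.55
ee_pos: [0.5684, -0.0246, 0.1036]
tool_rot: [-0.004, 0.993, -0.038, -0.112]
force: [-4.3, 0.2, 4.5]
finger_gap: 0.0091
t22.55 hook [-1.36  4.05  0.09] dip,yaw,roll [ 1.89 -0.05 -0.02] F_unit [-4.3 -0.1  4.5] M [ 0.05  0.52 -0.06] gap 0.0091
```

Run:
```python
from tr import *
p,r=cur(); p1,r1=tgt(-0.5,4,0,0);show(rows(p,r,p1,r1,3,-1))
```

```text
-1,-0.03,0,-0.12,0,-0.011,-0
-1,-0.03,0,-0.12,0,-0.011,-0
-1,-0.03,0,-0.12,0,-0.011,-0
```

```bash
python3 -m crank '[-1,-0.03,0,-0.12,0,-0.011,0,-1,-0.03,0,-0.12,0,-0.011,0,-1,-0.03,0,-0.12,0,-0.011,0,-1,0,0,0,0,0,0,-1,0,0,0,0,0,0]' 60 >/dev/null;  python3 -c "
from tr import *
st()
p,r=cur(); p1,r1=tgt(0.3,4,-0.5,0);show(rows(p,r,p1,r1,3,-1))"
```

```text
t22.97 hook [ 0.3   4.09 -0.19] dip,yaw,roll [ 0.04 -0.05 -0.02] F_unit [-4.5 -0.2  4.6] M [ 0.01  0.37 -0.  ] gap 0.0093
-1,0,0.01,0.01,0,-0,-0
-1,0,0.01,0.01,0,-0,-0
-1,0,0.01,0.01,0,-0,-0
```

```bash
cat > rim.py <<'E'
from tr import *; from fit import *
import cv2,sys
lock=UC+R.from_euler('z',UY).apply([0,.004,0])-R.from_euler('z',UY).apply(HK)
def rim(ims,o,yaw,tag):
    # right wall outer face: lower & upper edges via depth points on the wall, mean of several pictures
    for lab,ya,yb in (("R",-74,-63),):
        Ws=[]
        for im in ims:
            P=cloud(im); Q=(R.from_euler('z',yaw).inv().apply(P.reshape(-1,3)-o))*1e3; Q=Q[~np.isnan(Q[:,0])]
            Ws.append(Q[(Q[:,1]>ya)&(Q[:,1]<yb)&(Q[:,0]>0)&(Q[:,0]<78)&(Q[:,2]>-70)&(Q[:,2]<5)])
        w=np.vstack(Ws); xs=np.arange(0,76,4)+2; hi=[];lo=[]
        for x in xs:
            s=w[abs(w[:,0]-x)<2]; hi.append(np.percentile(s[:,2],97)); lo.append(np.percentile(s[:,2],3))
        a=np.polyfit(xs,hi,1); b=np.polyfit(xs,lo,1)
        print(tag,"top z0 %.1f slope %.2f deg | bottom z0 %.1f slope %.2f"%(a[1],np.degrees(a[0]),b[1],np.degrees(b[0])),len(w))
if __name__=="__main__":
    import pickle
    D0=pickle.load(open("d0.pkl","rb"));D3=pickle.load(open("c3.pkl","rb"))
    for n in("scene","side"):
        rim([D0[n]],np.array([.4612,-.1303,.046]),-.092,n+" bench")
        rim([D3[n]],lock,UY,n+" held c3")
        im=bot.get_image(n); pickle.dump(im,open(sys.argv[1]+n+".pkl","wb"))
        rim([im],lock,UY,n+" now")
    st()
E
python3 rim.py r1
```

```text
scene bench top z0 -9.3 slope 0.17 deg | bottom z0 -47.3 slope -1.01 277
scene held c3 top z0 -11.9 slope 1.12 deg | bottom z0 -45.5 slope 1.29 231
scene now top z0 -12.9 slope 2.17 deg | bottom z0 -45.1 slope 0.55 229
side bench top z0 -11.0 slope -0.08 deg | bottom z0 -48.0 slope 0.34 532
side held c3 top z0 -13.0 slope 0.56 deg | bottom z0 -46.8 slope 0.02 447
side now top z0 -13.1 slope 0.47 deg | bottom z0 -47.5 slope 0.24 444
t23.07 hook [ 0.29  4.1  -0.17] dip,yaw,roll [ 0.06 -0.05 -0.02] F_unit [-4.9  0.7  5.2] M [-0.    0.35  0.02] gap 0.0089
```

```bash
for i in 1 2 3; do python3 -m crank '[-1,-0.08,0,0.02,0,0,0,-1,0,0,0,0,0,0,-1,0,0,0,0,0,0]' >/dev/null;  python3 -c "
from tr import *
st()"; done
```

```text
t23.32 hook [ 0.19  4.1  -0.  ] dip,yaw,roll [ 0.19 -0.05 -0.02] F_unit [-0.5  0.1  5.6] M [-0.   -0.31 -0.01] gap 0.0092
t23.57 hook [-0.39  4.02 -0.1 ] dip,yaw,roll [ 0.24 -0.05 -0.02] F_unit [2.5 0.5 3.4] M [-0.03 -0.96 -0.01] gap 0.0089
t23.82 hook [-1.25  4.   -0.08] dip,yaw,roll [ 0.24 -0.06 -0.02] F_unit [ 5.1 -0.3  2.2] M [-0.07 -1.29  0.  ] gap 0.0089
```

```bash
for i in 1 2 3; do python3 -m crank '[-1,-0.08,0,0.02,0,0,0,-1,0,0,0,0,0,0,-1,0,0,0,0,0,0]' >/dev/null;  python3 -c "
from tr import *
st()"; done
```

```text
t24.07 hook [-1.33  4.01  0.25] dip,yaw,roll [ 0.36 -0.06 -0.02] F_unit [8.4 1.2 1.7] M [-0.06 -1.6   0.01] gap 0.0090
t24.32 hook [-1.39  4.    0.52] dip,yaw,roll [ 0.47 -0.06 -0.02] F_unit [11.4  1.   2.3] M [-0.02 -1.92 -0.04] gap 0.0089
t24.57 hook [-1.48  4.03  0.83] dip,yaw,roll [ 0.59 -0.06 -0.02] F_unit [14.2 -0.1  1.2] M [-0.02 -2.3  -0.07] gap 0.0092
```

```bash
python3 -m crank '[-1,0.16,0,-0.04,0,0,0,-1,0.16,0,-0.04,0,0,0,-1,0.16,0,-0.04,0,0,0,-1,0.02,0,0.06,0,-0.003,0,-1,0,0,0,0,0,0,-1,0,0,0,0,0,0]' >/dev/null;  python3 -c "
from tr import *
st()"
```

```text
t25.07 hook [-0.74  4.07 -1.62] dip,yaw,roll [-0.25 -0.05 -0.02] F_unit [-5.3 -0.2  7. ] M [-0.09 -0.21  0.01] gap 0.0089
```

```bash
python3 rim.py r2 | grep now
```

```text
scene now top z0 -12.6 slope 1.83 deg | bottom z0 -46.9 slope 2.82 230
side now top z0 -13.3 slope 0.04 deg | bottom z0 -49.2 slope 2.12 449
```

```bash
python3 -m crank '[-1,-0.02,0,-0.1,0,-0.006,0,-1,0,0,-0.06,0,-0.006,0,-1,0,0,0,0,0,0,-1,0,0,0,0,0,0]' >/dev/null;  python3 -c "
from tr import *
st()"; python3 rim.py r3 | grep now
```

```text
t25.50 hook [-0.54  4.09 -1.53] dip,yaw,roll [-1.   -0.05 -0.02] F_unit [-6.2 -0.3  6.8] M [-0.08 -0.09  0.  ] gap 0.0090
scene now top z0 -10.9 slope -0.01 deg | bottom z0 -45.1 slope 1.13 225
side now top z0 -13.5 slope 1.35 deg | bottom z0 -46.6 slope -0.37 447
```

```bash
python3 -m crank '[-1,-0.03,0,-0.1,0,0,0,-1,0,0,-0.05,0,0,0,-1,0,0,0,0,0,0,-1,0,0,0,0,0,0]' >/dev/null;  python3 -c "
from tr import *
st()"; python3 rim.py r4 | grep now
```

```text
t25.93 hook [ 0.27  4.1  -0.36] dip,yaw,roll [-0.9  -0.05 -0.01] F_unit [-4.2 -1.   3.3] M [-0.07 -0.    0.02] gap 0.0089
scene now top z0 -9.8 slope -0.80 deg | bottom z0 -43.4 slope -0.62 230
side now top z0 -11.6 slope 0.27 deg | bottom z0 -46.8 slope 0.59 453
```

```bash
python3 -m crank '[-1,-0.02,0,-0.06,0,0,0,-1,0,0,0,0,0,0,-0.8,0,0,0,0,0,0,-0.72,0,0,0,0,0,0,-0.65,0,0,0,0,0,0,-0.58,0,0,0,0,0,0,-0.45,0,0,0,0,0,0,-0.3,0,0,0,0,0,0]' 20 >/dev/null;  python3 -c "
from tr import *
st()"; python3 rim.py r5 | grep now
```

```text
t26.70 hook [1.18 4.1  0.87] dip,yaw,roll [-0.75 -0.05 -0.02] F_unit [-0.5 -0.1 -0.3] M [ 0.02 -0.09  0.02] gap 0.0297
scene now top z0 -15.8 slope 2.87 deg | bottom z0 -49.2 slope 4.20 225
side now top z0 -16.7 slope 2.92 deg | bottom z0 -50.3 slope 3.10 435
```

```bash
python3 -m crank '[-0.3,0,0,-0.5,0,0,0,-0.3,0,0,-1,0,0,0,-0.3,0,0,-1,0,0,0,-0.3,0,0,-1.2,0,0,0,-0.3,-1,0,-1,0,0,0,-0.3,-2,0,-1,0,0,0,-0.3,-2.5,0,-1,0,0,0,-0.3,-3,0,-1,0,0,0]'
python3 -m crank '[-0.3,-3,0,-1,0,0,0,-0.3,-3,0,-1,0,0,0,-0.3,-2,0,-0.5,0,0,0,-0.3,0,0,0,0,0,0]'
cat > av.py <<'E'
from tr import *; from fit import *
import pickle,sys
D0=pickle.load(open("d0.pkl","rb"))
lock=UC+R.from_euler('z',UY).apply([0,.004,0])-R.from_euler('z',UY).apply(HK)
def f3(ims,o,yaw,tag):
    X=[]
    for im in ims:
        P=cloud(im); Q=R.from_euler('z',yaw).inv().apply(P.reshape(-1,3)-o); Q=Q[~np.isnan(Q[:,0])]
        Q=Q[(Q[:,0]<.075)&(Q[:,0]>-.03)&(abs(Q[:,1])<.08)&(Q[:,2]>-.054)&(Q[:,2]<.012)]
        X.append(Q[sdf(Q,tray)<.008])
    X=np.vstack(X)
    s=least_squares(lambda v: sdf(R.from_rotvec(v[3:]).inv().apply(X-v[:3]),tray),np.zeros(6),loss='soft_l1',f_scale=.0015,x_scale=[.01]*3+[.05]*3)
    hk=R.from_rotvec(s.x[3:]).apply(HK)+s.x[:3]-HK
    print(tag,"grip",np.round(s.x[:3]*1e3,1),"rot",np.round(np.degrees(s.x[3:]),2),"hook",np.round(hk*1e3,1),len(X))
for n in("scene","side"):
    f3([D0[n]],np.array([.4612,-.1303,.046]),-.092,n+" bench")
    L=[bot.get_image(n) for i in range(3)]; pickle.dump(L,open(sys.argv[1]+n+".pkl","wb"))
    f3(L,lock,UY,n+" now")
print(bot.observe()["t"])
E
python3 av.py v1
```

```text
t: 27.47
ee_pos: [0.5076, -0.0199, 0.2077]
tool_rot: [-0.005, 0.99, -0.038, -0.134]
force: [-0.5, -0.4, 0.5]
finger_gap: 0.0299
t: 27.8
ee_pos: [0.4359, -0.0141, 0.2557]
tool_rot: [-0.005, 0.99, -0.038, -0.132]
force: [1.2, 0.7, 0.2]
finger_gap: 0.0302
scene bench grip [-2.1 -0.2 -1.2] rot [ 0.05 -0.9  -0.05] hook [-2.3 -0.3  0.6] 1365
scene now grip [-1.5  1.  -5.1] rot [ 0.16 -3.93 -0.14] hook [-2.5  0.7  2.4] 2844
side bench grip [-0.9 -1.8 -1.3] rot [ 1.24 -1.7  -0.42] hook [-1.3 -2.8  2. ] 1550
side now grip [ 0.6 -0.7 -4.6] rot [ 1.15 -2.87 -0.56] hook [-0.  -2.   0.8] 3049
28.1
```

```bash
python3 fin.py
```

```text
scene tray vs locked pose mm [-1.87  0.9  -5.1 ] rot deg [ 0.2  -3.54  0.04] 943 0.0009495283796134716
  shelf_amber 0.79 [[0.667, 0.031, 0.173], [0.686, 0.043, 0.225], [0.715, 0.067, 0.273]]
  shelf_bottle 0.74 [[0.661, -0.166, 0.173], [0.672, -0.158, 0.217], [0.693, -0.135, 0.254]]
  bench_beaker 0.63 [[0.604, 0.185, 0.01], [0.622, 0.195, 0.04], [0.643, 0.233, 0.057]]
  bench_amber 0.74 [[0.536, -0.427, 0.007], [0.554, -0.413, 0.07], [0.582, -0.385, 0.113]]
side tray vs locked pose mm [ 0.01 -0.17 -5.14] rot deg [ 1.07 -3.53 -0.69] 1013 0.0008099869420923993
  shelf_amber 0.8 [[0.668, -0.14, 0.167], [0.688, 0.041, 0.226], [0.732, 0.104, 0.27]]
  shelf_bottle 0.58 [[0.664, -0.167, 0.168], [0.68, -0.162, 0.21], [0.697, -0.145, 0.252]]
  bench_amber 0.59 [[0.539, -0.428, 0.005], [0.565, -0.419, 0.06], [0.589, -0.396, 0.111]]
28.7 [ 0.29817959 -0.39310968 -0.26476907]
```

View pics/f_side.png

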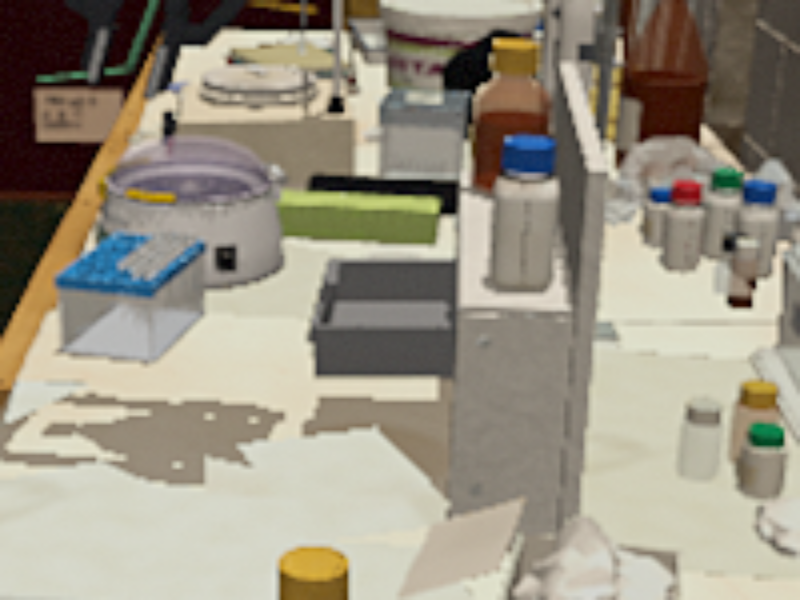

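```bash
python3 -c "
from station import bot
print(bot.close_job())"
```

```text
the job is handed in; nothing more can be done
None
```

The tray is hung with its lug in the notch and the job is handed in at about 28.7 s, but it rests with its front about 2° low rather than fully level.

- **What I did:** I gripped the tray by its leaning tab and dipped its front 32°. I passed the rear strip in under the shelf 48 mm right of centre with no contact force, then swung it level. I slid it left along the crest at about 7 N until the lug dropped, roughly 4 mm left of centre. I then lowered it until the web met the crest, a sink of about 5.6 mm against the nominal 6 mm.
- **Level, not fully met:** After the first release the tray sagged about 2° at the front, so I regripped it, levelled it against the spacer and released it again. It settled back to the same attitude. With the tray held, I felt about 1.5 mm of fore-and-aft play between spacer and tongue, which would account for about that sag, so I take this as its natural rest.
- **Checks that disagreed:** The two cameras did not agree on the final tilt. Corrected against the tray's first pose on the bench, the scene camera gave about 3° and the side camera about 1.2°. Uncorrected fits read up to 3.9°.
- **Other last checks:** The tray looked square to the unit within about 0.7°. The three bottles measured where they started. The beaker did too in the scene camera; the side camera no longer picked it out. The gripper was clear with no load, and the largest force I read was about 28 N, while the jaws were closing on the tab.

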